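Unmould a crisp waffle and pack it in the lunch box

ROBOT

A 6-joint arm with a two-finger parallel gripper is mounted at the origin on the work surface. World frame = base frame: x ahead of the robot, y to its left, z up, the work surface at z = 0. Lengths are in m, angles in rad, forces in N, time in s.
With the tool pointing down it reaches from about 0.225 to 0.875 m from the base axis. Payload 3.4 kg.
Tool frame: the origin (TCP) lies at the very end of the fingers, on their centre line; the grasp point (between the pads) lies manip.pinch_z behind it (manip.pinch_z is the distance from the TCP to the grasp point, in m); z points along the fingers, y is the direction in which the jaws open and shut (so a half turn about z gives the same grasp; the last joint's range is limited). The gripper opens to 85 mm and grips with 20 to 120 N. Pads are 22 mm wide; open, the fingers measure 114 mm over their backs; the gripper's body (76 mm by 85 mm) begins 54 mm behind the grasp point. The pads swing forward as they close: fully open they stand 13 mm farther back than shut.
Start: joints at [-1.411, 0.276, 1.505, -0, 1.361, -0.121], TCP at [0.159, -0.553, 0.231] pointing down, gripper open.
Joint ranges: [-2.89, 2.89], [-0.75, 2.08], [0.22, 2.7], [-1.18, 4.32], [0.11, 2.71], [-2.7, 2.7]. Speed limits (rad/s): [2.57, 2.57, 3.14, 3.14, 3.14, 3.14].

INTERFACE

Orientations are given as a unit quaternion [w, x, y, z].
In Python, from rig import manip, imaging, workorder gives the robot as it stands.
- The arm moves only by the tool apply_moves, never from a script. Its argument "moves" is one flat list of numbers, 7 for each row, row after row: the finger opening in m, from 0 to 0.0854, then the shift along the tool's x, y, z in m, then the turn, a rotation vector about the tool's x, y, z in rad. In form: [jaw, tx, ty, tz, rx, ry, rz, jaw, tx, ty, tz, rx, ry, rz, ...]. A call has exactly 8 rows; each row shifts and turns the pose as measured when the row begins, along the tool's axes as they then stand; what a row does not reach is not made up. A row lasts 1/12 s, in which the tool goes at most 41.7 mm and 7.16 degrees, less where a joint would pass 70% of its speed; a pose out of reach is approached as far as the arm can. A call with a gripper value outside its range is refused whole. The fingers move at their own pace and stop on an object; "newtons" is the grip in N (left out, the last holds). Time passes only in rows, so rows that do not move let the fingers close, or fill a call up. It gives the time, the measured TCP pose, the force and the opening at its end, in the units of the state.
- manip.get_state(): the state, without advancing time (a new reading comes with each control period).
- imaging.get_image(name): name is "scene" or "top" or "wrist"; returns a dict with "image" (480x640x3 uint8, red, green, blue), "range_z" (480x640 float32, m along the optical axis (not along the pixel's ray), 0 where there is no reading), "fx", "fy", "cx", "cy" (pixels), "R" (3x3) and "t" (3): a world point X has camera coordinates R X + t. Camera axes: x right, y down, z forward; pixel columns grow to the right and rows downward; lengths in m; the calibration is good to about 2 mm. A picture is of the moment at which its call begins.
- workorder.sign_off(): hands the job in, once; it reports no verdict.
The state is a dict: "clock": time; "qpos": joint angles; "qd": joint speeds; "effort": joint torques, N m; "position": TCP position; "ee_rot": TCP orientation; "contact_force": force on the tool from outside, world axes, zero at the start; "moment": the same for the moment, N m; "width": finger opening in m.
Only numpy, scipy, OpenCV 4.12 (cv2) and the standard library are available. Lean on these libraries where they do the work, as an engineer would, in place of code of your own. Each camera call takes 0.05 s, during which the arm holds its last target.

TASK

The little waffle has baked and set crisp: first turn the small inner heat knob of the waffle maker all the way back to off, without dragging the timer ring around it. Then lift the waffle out of its cavity and lay it flat on the wooden board, let go and take it again by its two short ends (its long sides will be walled in), and lower it (no dropping) flat into the narrow empty compartment of the lunch box. Keep it right side up throughout, and leave the mug, jam jar and both mills where they stand.

Things in the scene. Friction and masses are not known exactly. Their poses are not given: they have to be found in the camera images.
- maker: Waffle maker, opened flat, does not move. Origin: on the worktop under the cavity's centre; x from control ledge to opened upper half, z up. Lower half: dark plate 140 x 178 mm (x, y), top 58 mm high, one cavity in its centre. Cream ledge from x = -160 to -70 mm, 130 mm wide, 45 mm high, controls' axis at x = -115, y = 0, red dot at its +x marks off. Upper half: x = 79 to 215 mm, up to 51 mm high.
- cavity (a point): Centre of the cavity's floor, 34 mm above the worktop; axes as the maker. The cavity is 66 x 48 mm (x, y), 24 mm deep. In the middle of both long sides a finger recess, 44 mm wide (x) and as deep as the cavity, runs out to 64 mm from the centre (along y). The short ends have no recess.
- heat_knob (a joint): Small black inner knob, turns about the upright axis. 0 = off: a hard stop, its white pointer towards the maker's +x (red dot). Grows clockwise seen from above, to 1.6 rad; it starts at 0.7 to 1.3 rad and stays where left (friction 0.03 N m). Turn it counter-clockwise seen from above to switch off.
- knob_top (a point): Centre of the top of the inner knob, 89 mm above the worktop; its x axis is the pointer direction and turns with the knob. The knob is an upright bar 30 mm long (along its x), 11 mm thick (y), 26 mm tall, on a disc 34 mm across and 4 mm high, which lies on the timer ring's top (59 mm above the worktop).
- timer_ring (a joint): Outer timer ring, knurled aluminium, 60 mm across, from 45 to 59 mm above the worktop, under and around the inner knob. Turns freely (friction 0.02 N m) between -1.6 and 1.6 rad, clockwise from above positive; must stay as it is set.
- ring_mark (a point): Blue mark on top of the timer ring, 28 mm from the axis.
- waffle: Crisp golden rigid waffle, 62 x 44 x 26 mm (x, y, z), about 80 g. Origin: centre of its underside, z up. It starts in the cavity, its x along the maker's x, its top 2 mm above the plate.
- board: Small wooden board, 160 x 160 x 18 mm, does not move. Origin: centre of its underside.
- lunchbox: Open teal lunch box, 152 x 124 mm (x, y), 40 mm high, walls and floor 4 mm, does not move. Origin: centre of its underside. A divider along x parts a narrow empty compartment (-y side) from a wider one with eggs and tomatoes (up to 46 mm high).
- slot (a point): Centre of the floor of the narrow compartment, 4 mm above the worktop; axes as the lunch box. The compartment is 144 mm long (x), 52 mm wide (y), walls 36 mm above its floor; the waffle goes in lengthwise.
- mug: Blue mug, 76 mm across, 85 mm high; origin under its centre. Leave alone.
- jam_jar: Jam jar, 60 mm across, 80 mm high; origin under its centre. Leave alone.
- pepper_mill: Dark wooden pepper mill, 40 mm across, 85 mm high; origin under its centre. Leave alone.
- salt_mill: White salt mill, 40 mm across, 85 mm high; origin under its centre. Leave alone.
Things that resemble listed ones, but are neither listed nor needed, are in the scene too. Several things have the shape of the board; the one meant has the colours described above. Leave any pink look-alike of the waffle alone.

How it is judged:
By the outcome, as a careful person would: the job done as asked, in the order asked, and still so for the second after the job is handed in, with the robot touching nothing.
It also fails if it takes over 67 s, if anything falls off the work surface, if the arm or the gripper's body presses on something with over 40 N, if the wrist force passes 120 N, or if a joint passes its speed limit or range.

## Working session

There is one attempt and no reset: what is moved stays moved. The work goes in short steps, Python scripts to look and compute and a tool call to move; the robot and the scene stay as the last step left them, time stands still between calls to the robot, and variables do not carry over. Pictures are saved under pics/ and viewed, and the job is handed in when it is done.

Besides the shell and the picture viewer there is one more tool, called after "Emit:" as name(argument=value, ...), one argument or row to a line, values as JSON. apply_moves: Moves the arm, as the interface text tells. Its arguments: {"type":"object","properties":{"moves":{"type":"array"},"newtons":{"type":"number"}},"required":["moves"]}

```bash
mkdir -p pics; ls
python3 - <<'E'
from rig import manip, imaging
import cv2,numpy as np
print(manip.pinch_z); s=manip.get_state(); print(s)
for n in ["scene","top","wrist"]:
    d=imaging.get_image(n); cv2.imwrite(f"pics/{n}0.png",d["image"][:,:,::-1]); np.savez(f"pics/{n}0.npz",**d)
    print(n,d["fx"],d["cx"],d["R"].round(3).tolist(),d["t"])
E
```

```text
pics
0.0187
{'clock': 0.0, 'qpos': array([-1.41098796e+00,  2.76590313e-01,  1.50612821e+00, -8.20968791e-06,
        1.36070570e+00, -1.21015969e-01]), 'qd': array([ 1.54173889e-03, -3.95785869e-04, -2.65231159e-05, -1.14002782e-04,
       -1.33477608e-03, -2.63781065e-04]), 'effort': array([ 1.84603428e-03, -4.16767430e+01, -2.45798564e+01,  1.11042605e-04,
        1.09550427e-02, -1.41862492e-05]), 'position': array([ 0.15925834, -0.55195438,  0.23044435]), 'ee_rot': array([-9.15536091e-04,  9.90157861e-01,  1.39952031e-01, -2.17747040e-05]), 'contact_force': array([-0.05455151,  0.13334457,  0.68067205]), 'moment': array([0.02415083, 0.04880396, 0.03739805]), 'width': 0.08569186422910877}
scene 451.02363065141725 316.3692455313791 [[0.391, 0.92, 0.003], [0.573, -0.241, -0.783], [-0.72, 0.308, -0.622]] [-0.32865352 -0.21999922  1.41638568]
top 458.078771442395 315.87809194998823 [[-0.02, -1.0, -0.005], [-0.999, 0.02, -0.048], [0.048, 0.004, -0.999]] [0.11794565 0.55747105 1.23847899]
wrist 401.2415848953186 322.5665368545175 [[0.277, -0.961, -0.001], [-0.919, -0.266, 0.292], [-0.281, -0.08, -0.956]] [-0.57447507 -0.03829497  0.37807168]
```

View pics/top0.png

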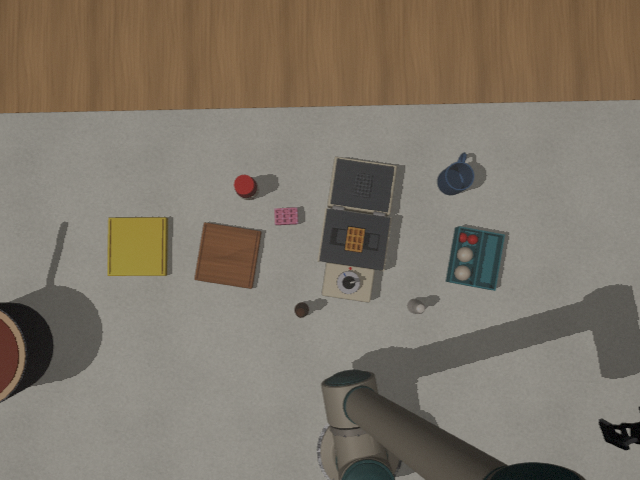

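View pics/scene0.png

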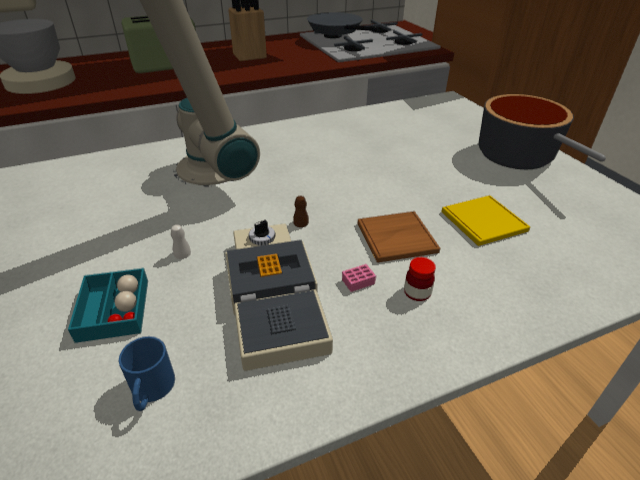

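View pics/wrist0.png

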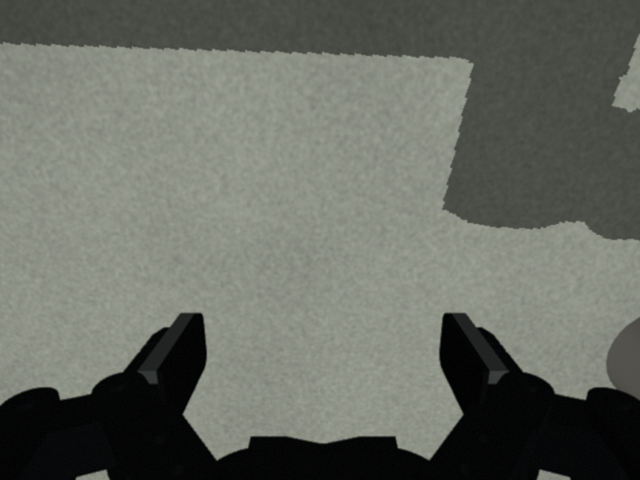

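The top view shows the maker (waffle at (355,239), knob at (349,282)), the brown board (229,255), the lunch box (477,258) with its narrow compartment on the right, and the mills at (302,310) and (418,307). I'll measure them coarsely.

```bash
cat > h.py <<'E'
import numpy as np, cv2
def load(n): return dict(np.load(f"pics/{n}.npz"))
def grab(cam,name):
    from rig import imaging
    d=imaging.get_image(cam); cv2.imwrite(f"pics/{name}.png",d["image"][:,:,::-1]); np.savez(f"pics/{name}.npz",**d); return d
def ray(d,uv,z):
    uv=np.atleast_2d(np.asarray(uv,float)); R=d["R"];t=d["t"];C=-R.T@t
    r=np.c_[(uv[:,0]-d["cx"])/d["fx"],(uv[:,1]-d["cy"])/d["fy"],np.ones(len(uv))]@R
    return C+r*((z-C[2])/r[:,2])[:,None]
def proj(d,X):
    p=np.atleast_2d(X)@d["R"].T+d["t"]; return np.c_[p[:,0]/p[:,2]*d["fx"]+d["cx"],p[:,1]/p[:,2]*d["fy"]+d["cy"]]
def hsv(d): return cv2.cvtColor(d["image"],cv2.COLOR_RGB2HSV)
def mask(d,lo,hi,roi=None):
    m=cv2.inRange(hsv(d),np.array(lo),np.array(hi))
    if roi is not None:
        k=np.zeros_like(m);k[roi[1]:roi[3],roi[0]:roi[2]]=1;m=m*k
    return m
def big(m):
    c,_=cv2.findContours(m,cv2.RETR_EXTERNAL,cv2.CHAIN_APPROX_NONE); return max(c,key=cv2.contourArea)
def rect(d,c,z):
    X=ray(d,c[:,0,:],z)[:,:2]; (cx,cy),(w,h),a=cv2.minAreaRect((X*1000).astype(np.float32)); 
    return (round(cx,1),round(cy,1)),(round(w,1),round(h,1)),round(a,1)
E
python3 - <<'E'
from h import *
d=load("top0"); h=hsv(d); im=d["image"]
for p in [(229,255),(355,239),(330,240),(487,260),(497,232),(340,295),(349,282),(302,310),(418,307),(245,186),(455,180),(360,270)]:
    print(p,h[p[1],p[0]],im[p[1],p[0]], d["range_z"][p[1],p[0]].round(3), ray(d,p,0.0).round(3)[0])
print(rect(d,big(mask(d,(0,90,60),(15,200,200),(190,215,270,292))),.018))
print(rect(d,big(mask(d,(8,120,90),(30,255,255),(335,220,375,258))),.060))
print(rect(d,big(mask(d,(80,80,20),(100,255,255),(440,215,515,300))),.040))
E
python3 - <<'E'
import sys; sys.path.insert(0,'.')
import cv2
im=cv2.imread('pics/top0.png')
cv2.imwrite('pics/top0z.png',cv2.resize(im[150:320,300:510],None,fx=3.8,fy=3.5,interpolation=cv2.INTER_CUBIC)[:600,:800])
E
```

```text
(229, 255) [ 12 125 104] [104  73  53] 1.243 [0.537 0.347 0.   ]
(355, 239) [ 12 154 104] [104  67  41] 1.211 [ 0.574 -0.002  0.   ]
(330, 240) [15 10 53] [53 52 51] 1.235 [0.572 0.067 0.   ]
(487, 260) [ 92 103  92] [55 90 92] 1.258 [ 0.508 -0.364  0.   ]
(497, 232) [23 22 93] [93 91 85] 1.269 [ 0.585 -0.394  0.   ]
(340, 295) [ 20  46 150] [150 141 123] 1.21 [0.42  0.043 0.   ]
(349, 282) [12 22 58] [58 55 53] 1.17 [0.456 0.018 0.   ]
(302, 310) [13 93 66] [66 52 42] 1.173 [0.381 0.148 0.   ]
(418, 307) [ 18  20 151] [151 146 139] 1.172 [ 0.383 -0.17   0.   ]
(245, 186) [  1 169 137] [137  49  46] 1.192 [0.728 0.3   0.   ]
(455, 180) [106  60  64] [49 56 64] 1.271 [ 0.732 -0.284  0.   ]
(360, 270) [ 20  42 146] [146 138 122] 1.217 [ 0.488 -0.014  0.   ]
((535.9, 347.3), (158.3, 158.3), 80.1)
((570.2, 4.6), (45.4, 62.3), 80.4)
((514.3, -319.8), (127.1, 150.6), 78.1)
```

View pics/top0z.png

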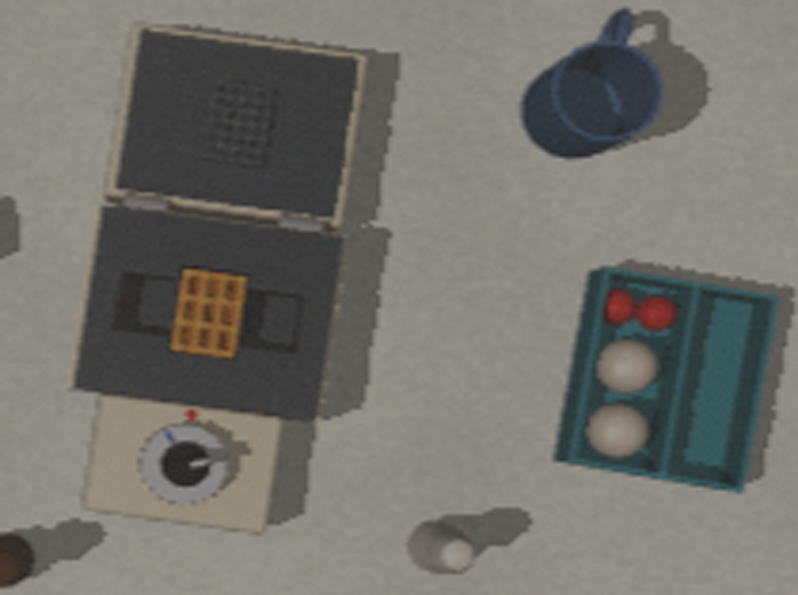

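```bash
cat >> h.py <<'E'
from scipy.spatial.transform import Rotation as Ro
def st():
    from rig import manip
    s=manip.get_state(); q=s["ee_rot"]; R=Ro.from_quat([q[1],q[2],q[3],q[0]])
    return s,np.array(s["position"]),R
def to(pos,yaw=None,n=8):
    """shift/turn per row to reach pos with tool down and tool x at yaw(deg); n rows"""
    s,p,R=st(); M=R.as_matrix(); cur=np.degrees(np.arctan2(M[1,0],M[0,0]))
    if yaw is None: yaw=cur
    c,sn=np.cos(np.radians(yaw)),np.sin(np.radians(yaw))
    T=Ro.from_matrix(np.array([[c,sn,0],[sn,-c,0],[0,0,-1]]))
    rv=(R.inv()*T).as_rotvec(); 
    print("clock",round(s["clock"],2),"pos",p.round(4),"yaw",cur.round(2),"w",round(s["width"],4),"F",np.round(s["contact_force"],1),"q",np.round(s["qpos"],2))
    print("total tool shift mm",(M.T@(np.array(pos)-p)*1000).round(1),"rotvec",rv.round(3))
    w=(np.array(pos)-p)/n; Rk=R
    for k in range(n):
        print(k,(Rk.as_matrix().T@w).round(4),(rv/n).round(4)); Rk=Rk*Ro.from_rotvec(rv/n)
E
python3 - <<'E'
from h import *
s,p,R=st(); d=load("wrist0"); C=-d["R"].T@d["t"]; M=R.as_matrix()
print("cam off tool",M.T@(C-p),"axis in tool",M.T@d["R"][2])
to([.40,.0,.23],95,16)
E
```

```text
cam off tool [ 7.41690938e-02 -9.08951533e-05 -1.41658659e-01] axis in tool [-2.92657547e-01  7.61786388e-04  9.56217015e-01]
clock 0.15 pos [ 0.1593 -0.5521  0.2306] yaw 16.09 w 0.0857 F [ 0.1 -0.6  1.1] q [-1.41  0.28  1.51 -0.    1.36 -0.12]
total tool shift mm [ 384.3 -463.8    1.4] rotvec [-1.000e-03 -1.000e-03 -1.377e+00]
0 [ 0.024  -0.029   0.0001] [-0.0001 -0.0001 -0.0861]
1 [ 0.0264 -0.0268  0.0001] [-0.0001 -0.0001 -0.0861]
2 [ 0.0286 -0.0244  0.0001] [-0.0001 -0.0001 -0.0861]
3 [ 0.0306 -0.0219  0.0001] [-0.0001 -0.0001 -0.0861]
4 [ 0.0324 -0.0192  0.0001] [-0.0001 -0.0001 -0.0861]
5 [ 0.0339 -0.0163  0.0001] [-0.0001 -0.0001 -0.0861]
6 [ 0.0352 -0.0133  0.0001] [-0.0001 -0.0001 -0.0861]
7 [ 0.0362 -0.0103  0.0001] [-0.0001 -0.0001 -0.0861]
8 [ 0.037  -0.0071  0.0001] [-0.0001 -0.0001 -0.0861]
9 [ 0.0374 -0.0039  0.0001] [-0.0001 -0.0001 -0.0861]
10 [ 0.0376 -0.0007  0.0001] [-0.0001 -0.0001 -0.0861]
11 [0.0376 0.0026 0.    ] [-0.0001 -0.0001 -0.0861]
12 [0.0372 0.0058 0.    ] [-0.0001 -0.0001 -0.0861]
13 [0.0366 0.009  0.    ] [-0.0001 -0.0001 -0.0861]
14 [0.0357 0.0121 0.    ] [-0.0001 -0.0001 -0.0861]
15 [0.0345 0.0151 0.    ] [-0.0001 -0.0001 -0.0861]
```

Emit:
apply_moves(
  moves=[0.085,0.024,-0.029,0,0,0,-0.086,0.085,0.026,-0.027,0,0,0,-0.086,0.085,0.029,-0.024,0,0,0,-0.086,0.085,0.031,-0.022,0,0,0,-0.086,0.085,0.032,-0.019,0,0,0,-0.086,0.085,0.034,-0.016,0,0,0,-0.086,0.085,0.035,-0.013,0,0,0,-0.086,0.085,0.036,-0.01,0,0,0,-0.086],
)

```text
clock: 0.82
position: [0.2779, -0.2723, 0.2258]
ee_rot: [-0.001, 0.88, 0.474, -0.0]
contact_force: [0.8, -0.2, 0.5]
width: 0.0849
```

```bash
python3 -c "
from h import *
to([.49,.0,.24],95,8)"
```

```text
clock 0.82 pos [ 0.2779 -0.2723  0.2258] yaw 56.62 w 0.0849 F [ 0.8 -0.2  0.5] q [-0.95 -0.01  1.86 -0.    1.29 -0.37]
total tool shift mm [344.1  27.3 -14.2] rotvec [-0.002 -0.001 -0.67 ]
0 [ 0.043   0.0034 -0.0018] [-0.0003 -0.0002 -0.0837]
1 [ 0.0426  0.007  -0.0018] [-0.0003 -0.0002 -0.0837]
2 [ 0.0418  0.0105 -0.0018] [-0.0003 -0.0002 -0.0837]
3 [ 0.0408  0.014  -0.0018] [-0.0003 -0.0002 -0.0837]
4 [ 0.0395  0.0174 -0.0018] [-0.0003 -0.0002 -0.0837]
5 [ 0.0379  0.0206 -0.0018] [-0.0003 -0.0002 -0.0837]
6 [ 0.0361  0.0237 -0.0018] [-0.0003 -0.0002 -0.0837]
7 [ 0.0339  0.0266 -0.0018] [-0.0003 -0.0002 -0.0837]
```

Emit:
apply_moves(
  moves=[0.085,0.039,0.003,-0.002,0,0,-0.084,0.085,0.039,0.007,-0.002,0,0,-0.084,0.085,0.038,0.01,-0.002,0,0,-0.084,0.085,0.038,0.014,-0.002,0,0,-0.084,0.085,0.037,0.017,-0.002,0,0,-0.084,0.085,0.036,0.02,-0.002,0,0,-0.084,0.085,0.034,0.023,-0.002,0,0,-0.084,0.085,0.02,0.015,0,0,0,-0.05],
)

```text
clock: 1.48
position: [0.466, -0.0156, 0.2402]
ee_rot: [-0.001, 0.675, 0.738, 0.001]
contact_force: [1.0, -0.6, -0.2]
width: 0.0849
```

```bash
python3 -c "
from h import *
to([.457,.02,.2],95,8); grab('wrist','w1')"
```

```text
clock 1.48 pos [ 0.466  -0.0156  0.2402] yaw 95.07 w 0.0849 F [ 1.  -0.6 -0.2] q [-0.18  0.11  1.7   0.    1.33 -0.27]
total tool shift mm [36.2 -5.8 40.3] rotvec [ 0.    -0.002  0.001]
0 [ 0.0045 -0.0007  0.005 ] [ 0.     -0.0003  0.0002]
1 [ 0.0045 -0.0007  0.005 ] [ 0.     -0.0003  0.0002]
2 [ 0.0045 -0.0007  0.005 ] [ 0.     -0.0003  0.0002]
3 [ 0.0045 -0.0007  0.005 ] [ 0.     -0.0003  0.0002]
4 [ 0.0045 -0.0007  0.005 ] [ 0.     -0.0003  0.0002]
5 [ 0.0045 -0.0007  0.005 ] [ 0.     -0.0003  0.0002]
6 [ 0.0045 -0.0007  0.005 ] [ 0.     -0.0003  0.0002]
7 [ 0.0045 -0.0007  0.005 ] [ 0.     -0.0003  0.0002]
```

View pics/w1.png

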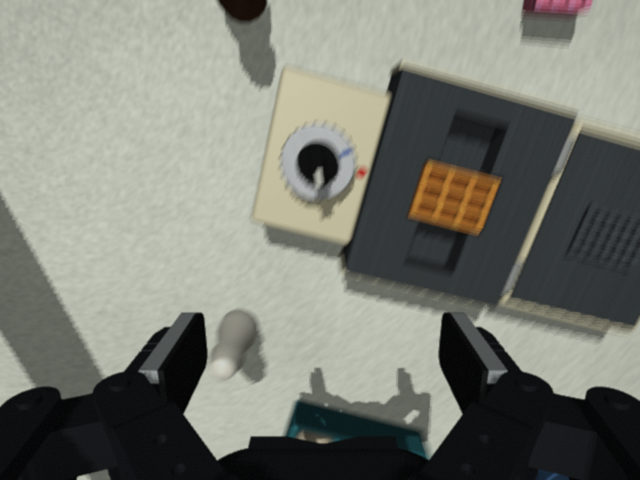

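Wrist view: knob at (318,165) with its pointer downwards (−y), red dot at (361,173), waffle at (455,198). Measuring these next.

Run:
```python
from h import *
d=load("w1")
r=rect(d,big(mask(d,(8,110,60),(25,255,255),(395,140,520,250))),.060);print("waffle",r)
# white pointer & red dot
m=mask(d,(0,120,80),(8,255,255),(345,155,380,190))|mask(d,(172,120,80),(180,255,255),(345,155,380,190))
c=big(m)[:,0,:].mean(0); print("red",c,ray(d,c,.045)[0])
# black
m=mask(d,(0,0,0),(180,255,50),(290,130,350,200)); k=big(m); print("black",cv2.minEnclosingCircle(k),cv2.boundingRect(k))
cc,rr=cv2.minEnclosingCircle(k); print(ray(d,cc,.063)[0])
b=mask(d,(100,80,40),(130,255,255),(330,130,365,175)); c=big(b)[:,0,:].mean(0); print("blue",c,ray(d,c,.059)[0])
im=cv2.imread("pics/w1.png")
cv2.imwrite("pics/w1z.png",cv2.resize(im[110:220,260:390],None,fx=6,fy=5.4,interpolation=cv2.INTER_CUBIC)[:600,:800])
m=mask(d,(10,20,110),(30,120,255),(240,60,400,250)); k=big(m); cv2.imwrite("pics/m.png",m)
print("ledge",rect(d,k,.045))
```

```text
waffle ((570.1, 7.7), (50.8, 64.6), 80.9)
red [361.21052632 172.31578947] [0.4948044  0.01988985 0.045     ]
black ((316.3776550292969, 164.7553253173828), 21.08806610107422) (298, 144, 40, 41)
[0.45713839 0.02467436 0.063     ]
blue [345.3 152.1] [0.47898286 0.03607987 0.059     ]
ledge ((457.5, 26.0), (131.6, 88.3), 80.9)
```

View pics/w1z.png

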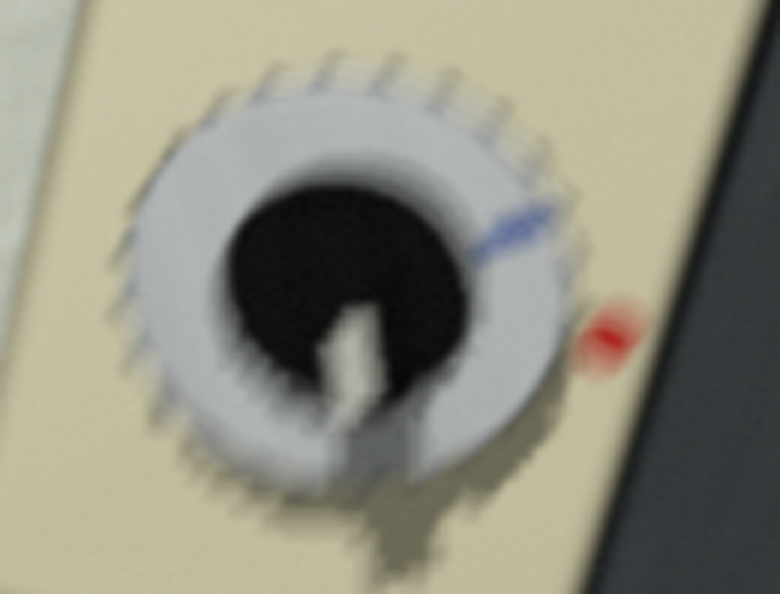

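Emit:
apply_moves(
  moves=[0.06,0.008,-0.001,0.01,0,0,0,0.06,0.008,-0.001,0.012,0,0,0,0.06,0.008,-0.001,0.012,0,0,0,0.06,0.008,-0.001,0.012,0,0,0,0.06,0.004,-0.001,0.01,0,0,0,0.06,0.002,-0.001,0.006,0,0,0,0.06,0,0,0,0,0,0,0.06,0,0,0,0,0,0],
)

```text
clock: 2.2
position: [0.4586, 0.0292, 0.1742]
ee_rot: [-0.002, 0.672, 0.741, 0.002]
contact_force: [-0.1, 0.2, 0.3]
width: 0.0604
```

Run:
```python
from h import *
to([.457,.024,.15],95,8); d=grab('wrist','w2'); print(proj(d,[.457,.024,.089]))
im=cv2.imread("pics/w2.png"); cv2.imwrite("pics/w2z.png",cv2.resize(im[100:400,150:500],None,fx=2.2,fy=1.95,interpolation=cv2.INTER_CUBIC))
```

```text
clock 2.2 pos [0.4586 0.0292 0.1742] yaw 95.61 w 0.0604 F [-0.1  0.2  0.3] q [-0.09  0.14  1.83  0.01  1.17 -0.19]
total tool shift mm [-5.1 -2.1 24.2] rotvec [ 0.    -0.005  0.011]
0 [-0.0006 -0.0003  0.003 ] [ 0.     -0.0007  0.0013]
1 [-0.0006 -0.0003  0.003 ] [ 0.     -0.0007  0.0013]
2 [-0.0006 -0.0003  0.003 ] [ 0.     -0.0007  0.0013]
3 [-0.0006 -0.0003  0.003 ] [ 0.     -0.0007  0.0013]
4 [-0.0006 -0.0003  0.003 ] [ 0.     -0.0007  0.0013]
5 [-0.0006 -0.0003  0.003 ] [ 0.     -0.0007  0.0013]
6 [-0.0006 -0.0003  0.003 ] [ 0.     -0.0007  0.0013]
7 [-0.0006 -0.0003  0.003 ] [ 0.     -0.0007  0.0013]
[[319.71100143 259.09899685]]
```

View pics/w2.png

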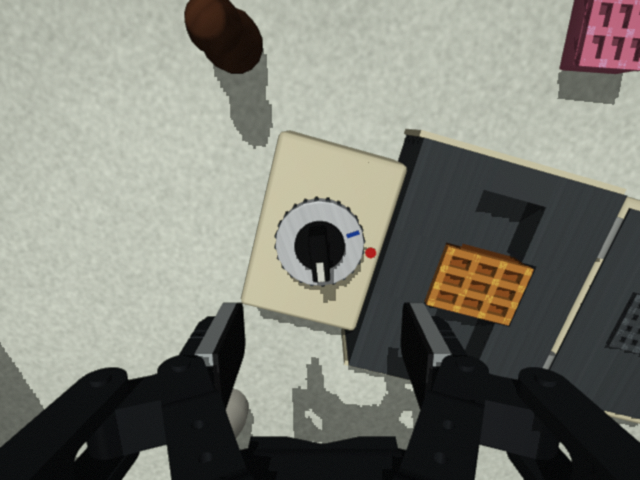

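Sharp view: ring around (320,243), white pointer (320,271), blue mark (352,234), red dot (371,253).

Run:
```python
from h import *
d=load("w2")
print("waffle",rect(d,big(mask(d,(8,110,60),(25,255,255),(420,230,550,340))),.060))
w=mask(d,(0,0,150),(180,110,255),(308,256,332,288)); k=big(w); print("white",cv2.boundingRect(k),cv2.minAreaRect(k)); 
# restrict to the top part
c=cv2.minAreaRect(k); b=cv2.boxPoints(c); print(b); print((ray(d,b,.089)[:,:2]*1000).round(1))
m=mask(d,(0,0,0),(180,255,45),(285,205,360,300)); k=big(m)
print("black",cv2.boundingRect(k)); 
im=cv2.imread("pics/w2.png"); cv2.imwrite("pics/w2z.png",cv2.resize(im[190:300,260:390],None,fx=6,fy=5.4,interpolation=cv2.INTER_CUBIC))
# ring: aluminium mask enclosing ellipse at .059
m=mask(d,(90,5,100),(130,60,220),(265,185,375,300)); k=big(m); e=cv2.fitEllipse(cv2.convexHull(k)); print("ring",e,ray(d,e[0],.059)[0], rect(d,k,.059))
for n,lo,hi,z in (("red",(0,150,90),(8,255,255),.045),("blue",(105,100,40),(130,255,255),.059)):
    k=big(mask(d,lo,hi,(335,215,385,270))); c=k[:,0,:].mean(0); print(n,c,ray(d,c,z)[0].round(4))
```

```text
waffle ((568.6, 6.7), (49.2, 64.8), 80.3)
white (317, 263, 7, 19) ((320.0, 272.0), (18.0, 6.0), 90.0)
[[317. 263.]
 [323. 263.]
 [323. 281.]
 [317. 281.]]
[[455.6  21.4]
 [459.2  21.7]
 [460.4  10.1]
 [456.7   9.8]]
black (295, 222, 50, 60)
ring ((350.77685546875, 244.43296813964844), (19.89051628112793, 54.63518524169922), 10.67686653137207) [0.47755249 0.02602796 0.059     ] ((475.9, 26.3), (35.8, 12.4), 68.9)
red [370.25925926 252.33333333] [0.4935 0.0174 0.045 ]
blue [352.74074074 233.88888889] [0.478  0.0334 0.059 ]
```

View pics/w2z.png

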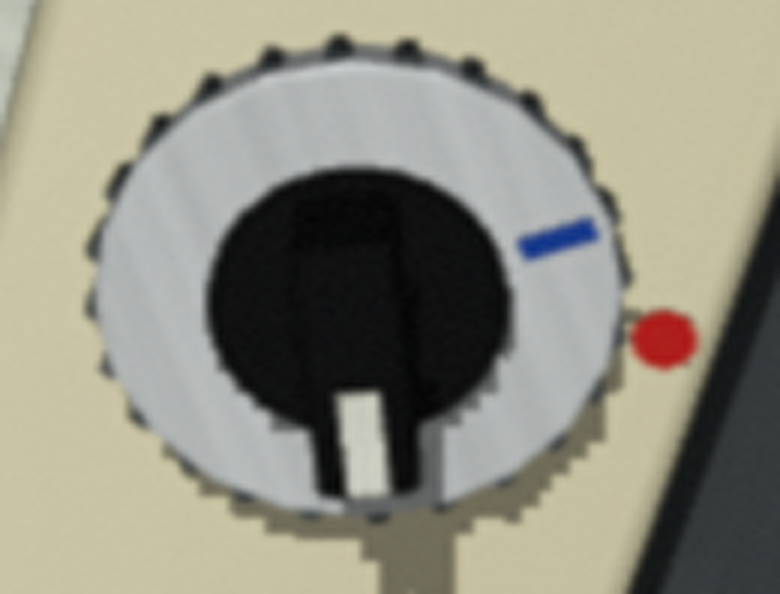

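Run:
```python
from h import *
d=load("w2")
A=ray(d,[[317.8,235.4],[321.5,281.9],[319.5,262.6],[321.2,281.9]],.089); print(A.round(4)); v=A[1]-A[0]; print(np.degrees(np.arctan2(v[1],v[0])),np.linalg.norm(v),A[:2].mean(0)); v=A[3]-A[2]; print(np.degrees(np.arctan2(v[1],v[0])),np.linalg.norm(v))
print(ray(d,[[320,242.4]],.059), ray(d,[[319.8,245.6]],.063))
to([.457,.024,.15],96,6)
```

```text
[[0.4545 0.0386 0.089 ]
 [0.4595 0.0095 0.089 ]
 [0.4571 0.0218 0.089 ]
 [0.4593 0.0094 0.089 ]]
-80.1821457547412 0.029542100773801365 [0.45698079 0.02402238 0.089     ]
-79.74388402159977 0.012523213140644137
[[0.45686412 0.02542132 0.059     ]] [[0.45685219 0.0244093  0.063     ]]
clock 2.25 pos [0.4586 0.0291 0.1743] yaw 95.6 w 0.0599 F [-0.4 -0.1  0.2] q [-0.09  0.14  1.83  0.01  1.17 -0.19]
total tool shift mm [-5.  -2.1 24.3] rotvec [ 0.    -0.005 -0.007]
0 [-0.0008 -0.0004  0.0041] [ 0.     -0.0009 -0.0012]
1 [-0.0008 -0.0004  0.0041] [ 0.     -0.0009 -0.0012]
2 [-0.0008 -0.0004  0.0041] [ 0.     -0.0009 -0.0012]
3 [-0.0008 -0.0004  0.0041] [ 0.     -0.0009 -0.0012]
4 [-0.0008 -0.0004  0.0041] [ 0.     -0.0009 -0.0012]
5 [-0.0008 -0.0004  0.0041] [ 0.     -0.0009 -0.0012]
```

```bash
python3 -c "
from h import *
to([.457,.024,.071],99.8,7)"
```

```text
clock 2.25 pos [0.4586 0.0291 0.1743] yaw 95.6 w 0.0599 F [-0.4 -0.1  0.2] q [-0.09  0.14  1.83  0.01  1.17 -0.19]
total tool shift mm [ -5.5  -2.1 103.3] rotvec [ 0.    -0.005 -0.073]
0 [-0.0008 -0.0003  0.0148] [ 0.0001 -0.0008 -0.0105]
1 [-0.0008 -0.0003  0.0148] [ 0.0001 -0.0008 -0.0105]
2 [-0.0008 -0.0003  0.0148] [ 0.0001 -0.0008 -0.0105]
3 [-0.0007 -0.0003  0.0148] [ 0.0001 -0.0008 -0.0105]
4 [-0.0007 -0.0003  0.0148] [ 0.0001 -0.0008 -0.0105]
5 [-0.0007 -0.0003  0.0148] [ 0.0001 -0.0008 -0.0105]
6 [-0.0007 -0.0003  0.0148] [ 0.0001 -0.0008 -0.0105]
```

Emit:
apply_moves(
  moves=[0.04,-0.001,-0.001,0.015,0,-0.001,-0.013,0.04,-0.001,-0.001,0.015,0,-0.001,-0.013,0.04,-0.001,0,0.015,0,-0.001,-0.013,0.04,-0.001,0,0.015,0,-0.001,-0.013,0.04,-0.001,0,0.015,0,-0.001,-0.012,0.04,-0.001,0,0.012,0,0,-0.012,0.04,0,0,0,0,0,0,0.04,0,0,0,0,0,0],
)

```text
clock: 2.92
position: [0.4654, 0.0186, 0.091]
ee_rot: [0.008, 0.644, 0.765, 0.004]
contact_force: [0.9, 0.3, 0.1]
width: 0.04
```

```bash
python3 -c "
from h import *
to([.457,.024,.071],99.8,4)"
```

```text
clock 2.92 pos [0.4654 0.0186 0.091 ] yaw 99.87 w 0.04 F [0.9 0.3 0.1] q [-0.11  0.23  1.96 -0.    0.93 -0.28]
total tool shift mm [ 6.9 -7.7 19.8] rotvec [0.017 0.006 0.001]
0 [ 0.0017 -0.0019  0.005 ] [0.0041 0.0014 0.0003]
1 [ 0.0017 -0.0019  0.005 ] [0.0041 0.0014 0.0003]
2 [ 0.0017 -0.0019  0.005 ] [0.0041 0.0014 0.0003]
3 [ 0.0017 -0.0019  0.005 ] [0.0041 0.0014 0.0003]
```

Emit:
apply_moves(
  moves=[0.04,0.003,-0.004,0,0.008,0.003,0,0.04,0.003,-0.004,0,0.008,0.003,0,0.04,0,0,0,0,0,0,0.04,0,0,0,0,0,0,0.04,0,0,0,0,0,0,0.04,0,0,0,0,0,0,0.04,0,0,0,0,0,0,0.04,0,0,0,0,0,0],
)

```text
clock: 3.58
position: [0.4589, 0.0231, 0.0956]
ee_rot: [0.003, 0.644, 0.765, 0.002]
contact_force: [-0.1, -0.3, 0.5]
width: 0.0401
```

```bash
python3 -c "
from h import *
to([.457,.024,.071],99.8,4);d=grab('wrist','w3')"
```

```text
clock 3.58 pos [0.4589 0.0231 0.0956] yaw 99.8 w 0.0401 F [-0.1 -0.3  0.5] q [-0.1   0.23  1.95  0.    0.95 -0.27]
total tool shift mm [ 1.3 -1.9 24.5] rotvec [ 0.008  0.002 -0.   ]
0 [ 0.0003 -0.0005  0.0061] [ 0.0019  0.0004 -0.    ]
1 [ 0.0003 -0.0005  0.0061] [ 0.0019  0.0004 -0.    ]
2 [ 0.0003 -0.0005  0.0061] [ 0.0019  0.0004 -0.    ]
3 [ 0.0003 -0.0005  0.0061] [ 0.0019  0.0004 -0.    ]
```

View pics/w3.png

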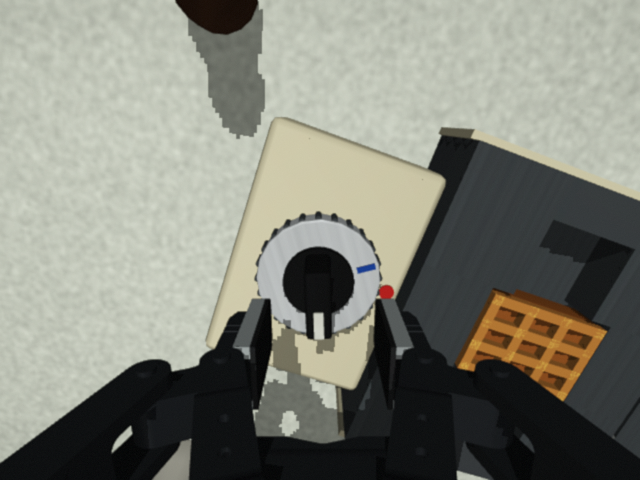

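The bar (318,300) sits centred between the fingers (265 and 385 px) and parallel to them. Descending now.

Emit:
apply_moves(
  moves=[0.04,0.001,-0.001,0.006,0.002,0,0,0.04,0,-0.001,0.006,0.002,0,0,0.04,0,0,0.006,0.002,0,0,0.04,0,0,0.005,0,0,0,0.04,0,0,0.002,0,0,0,0.04,0,0,0,0,0,0,0.04,0,0,0,0,0,0,0.04,0,0,0,0,0,0],
)

```text
clock: 4.3
position: [0.4557, 0.0238, 0.0665]
ee_rot: [-0.0, 0.644, 0.765, -0.001]
contact_force: [-0.7, 0.4, -0.3]
width: 0.04
```

```bash
python3 -c "
from h import *
to([.457,.024,.071],99.8,2)"
```

```text
clock 4.3 pos [0.4557 0.0238 0.0665] yaw 99.79 w 0.04 F [-0.7  0.4 -0.3] q [-0.1   0.26  1.99 -0.    0.89 -0.27]
total tool shift mm [-0.   1.3 -4.5] rotvec [-0.002  0.001 -0.   ]
0 [-0.      0.0006 -0.0023] [-0.001   0.0004 -0.    ]
1 [-0.      0.0006 -0.0023] [-0.001   0.0004 -0.    ]
```

Emit:
apply_moves(
  moves=[0.04,0,0.001,-0.005,0,0,0,0.04,0,0,0,0,0,0,0.02,0,0,0,0,0,0,0,0,0,0,0,0,0,0,0,0,0,0,0,0,0,0,0,0,0,0,0,0,0,0,0,0,0,0,0,0,0,0,0,0],
  newtons=30,
)

```text
schema error: expected a multiple of 7 numbers
```

```bash
python3 -c "
from h import *
to([.457,.024,.071],99.8,2)"
```

```text
clock 4.3 pos [0.4557 0.0238 0.0665] yaw 99.79 w 0.04 F [-0.7  0.4 -0.3] q [-0.1   0.26  1.99 -0.    0.89 -0.27]
total tool shift mm [-0.   1.3 -4.5] rotvec [-0.002  0.001 -0.   ]
0 [-0.      0.0006 -0.0023] [-0.001   0.0004 -0.    ]
1 [-0.      0.0006 -0.0023] [-0.001   0.0004 -0.    ]
```

Emit:
apply_moves(
  moves=[0.04,0,0.001,-0.005,0,0,0,0.04,0,0,0,0,0,0,0.02,0,0,0,0,0,0,0.005,0,0,0,0,0,0,0.005,0,0,0,0,0,0,0.005,0,0,0,0,0,0,0.005,0,0,0,0,0,0,0.005,0,0,0,0,0,0],
  newtons=30,
)

```text
clock: 4.97
position: [0.457, 0.0239, 0.073]
ee_rot: [0.0, 0.644, 0.765, -0.001]
contact_force: [-0.1, 0.6, -0.3]
width: 0.01
```

```bash
python3 -c "
from h import *
to([.457,.024,.071],99.8,2)"
```

```text
clock 4.97 pos [0.457  0.0239 0.073 ] yaw 99.81 w 0.01 F [-0.1  0.6 -0.3] q [-0.1   0.26  1.98 -0.    0.9  -0.27]
total tool shift mm [0.1 0.1 2. ] rotvec [-0.001  0.001  0.   ]
0 [0.    0.    0.001] [-0.0004  0.0007  0.0001]
1 [0.    0.    0.001] [-0.0004  0.0007  0.0001]
```

Emit:
apply_moves(
  moves=[0.005,0,0,0,0,0,-0.09,0.005,0,0,0,0,0,-0.09,0.005,0,0,0,0,0,-0.09,0.005,0,0,0,0,0,-0.09,0.005,0,0,0,0,0,-0.09,0.005,0,0,0,0,0,-0.09,0.005,0,0,0,0,0,-0.09,0.005,0,0,0,0,0,-0.02],
)

```text
clock: 5.63
position: [0.4569, 0.0239, 0.073]
ee_rot: [-0.0, 0.352, 0.936, -0.001]
contact_force: [0.3, -1.0, -0.4]
width: 0.0098
```

```bash
python3 -c "
from h import *
to([.457,.024,.073],170.4,6); print(st()[0]['moment'])"
```

```text
clock 5.63 pos [0.4569 0.0239 0.073 ] yaw 138.77 w 0.0098 F [ 0.3 -1.  -0.4] q [-0.1   0.26  1.98 -0.    0.9  -0.95]
total tool shift mm [-0.   0.1  0. ] rotvec [-0.001 -0.    -0.552]
0 [-0.  0.  0.] [-0.0002 -0.     -0.092 ]
1 [-0.  0.  0.] [-0.0002 -0.     -0.092 ]
2 [-0.  0.  0.] [-0.0002 -0.     -0.092 ]
3 [-0.  0.  0.] [-0.0002 -0.     -0.092 ]
4 [-0.  0.  0.] [-0.0002 -0.     -0.092 ]
5 [-0.  0.  0.] [-0.0002 -0.     -0.092 ]
[ 0.03794697 -0.00239957 -0.03390661]
```

Emit:
apply_moves(
  moves=[0.005,0,0,0,0,0,-0.09,0.005,0,0,0,0,0,-0.09,0.005,0,0,0,0,0,-0.09,0.005,0,0,0,0,0,-0.09,0.005,0,0,0,0,0,-0.09,0.005,0,0,0,0,0,-0.08,0.005,0,0,0,0,0,-0.05,0.005,0,0,0,0,0,-0.03],
)

```text
clock: 6.3
position: [0.4569, 0.0239, 0.073]
ee_rot: [-0.001, 0.049, 0.999, -0.0]
contact_force: [-0.6, -1.7, -0.3]
width: 0.0103
```

```bash
python3 -c "
from h import *
to([.457,.024,.073],170.4,6); print(st()[0]['moment'])"
```

```text
clock 6.3 pos [0.4569 0.0239 0.073 ] yaw 174.44 w 0.0103 F [-0.6 -1.7 -0.3] q [-0.1   0.26  1.98 -0.    0.9  -1.57]
total tool shift mm [-0.1  0.1  0. ] rotvec [-0.    -0.001  0.07 ]
0 [-0.  0.  0.] [-0.     -0.0002  0.0117]
1 [-0.  0.  0.] [-0.     -0.0002  0.0117]
2 [-0.  0.  0.] [-0.     -0.0002  0.0117]
3 [-0.  0.  0.] [-0.     -0.0002  0.0117]
4 [-0.  0.  0.] [-0.     -0.0002  0.0117]
5 [-0.  0.  0.] [-0.     -0.0002  0.0117]
[-0.21271901  0.06799533 -1.05640582]
```

The wrist moment jumped to 1.06 N m, so the knob is against its stop. I'll release and rise.

Emit:
apply_moves(
  moves=[0.04,0,0,0,0,0,0,0.04,0,0,0,0,0,0,0.04,0,0,-0.01,0,0,0,0.085,0,0,-0.025,0,0,0,0.085,0,0,-0.03,0,0,0,0.085,0,0,-0.03,0,0,0,0.085,0,0,-0.02,0,0,0.02,0.085,0,0,0,0,0,0.02],
)

```text
clock: 6.97
position: [0.4566, 0.024, 0.1913]
ee_rot: [-0.002, 0.074, 0.997, -0.0]
contact_force: [0.4, -0.4, 0.5]
width: 0.0852
```

```bash
python3 -c "
from h import *
to([.56,.006,.19],170.4,6); d=grab('wrist','w4')"
```

```text
clock 6.97 pos [0.4566 0.024  0.1913] yaw 171.49 w 0.0852 F [ 0.4 -0.4  0.5] q [-0.1   0.13  1.8  -0.    1.21 -1.52]
total tool shift mm [-104.9   -2.5    0.8] rotvec [-0.001 -0.005  0.019]
0 [-0.0175 -0.0004  0.0001] [-0.0001 -0.0008  0.0032]
1 [-0.0175 -0.0004  0.0001] [-0.0001 -0.0008  0.0032]
2 [-0.0175 -0.0003  0.0002] [-0.0001 -0.0008  0.0032]
3 [-0.0175 -0.0002  0.0002] [-0.0001 -0.0008  0.0032]
4 [-0.0175 -0.0002  0.0002] [-0.0001 -0.0008  0.0032]
5 [-0.0175 -0.0001  0.0002] [-0.0001 -0.0008  0.0032]
```

View pics/w4.png

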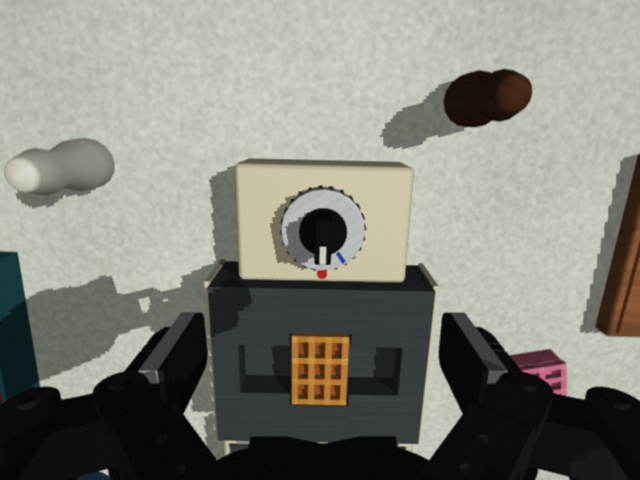

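The pointer (322,256) is on the red dot (322,273). I'll check the blue mark (340,257) and measure the waffle (320,370).

Run:
```python
from h import *
d=load("w4")
k=big(mask(d,(105,100,40),(130,255,255),(325,240,360,275))); c=k[:,0,:].mean(0); print("blue",c,ray(d,c,.059)[0].round(4))
k=big(mask(d,(8,110,60),(25,255,255),(280,325,365,415)));print("waffle",rect(d,k,.060),cv2.boundingRect(k))
k=big(mask(d,(0,0,190),(180,60,255),(312,240,332,270)));b=cv2.boundingRect(k);print(b)
p=ray(d,[[b[0]+b[2]/2-.5,b[1]],[b[0]+b[2]/2-.5,b[1]+b[3]-1]],.089);v=p[1]-p[0];print(np.degrees(np.arctan2(v[1],v[0])), np.linalg.norm(v))
```

```text
blue [340.23809524 257.28571429] [0.4776 0.0333 0.059 ]
waffle ((567.8, 4.5), (44.8, 65.1), 80.2) (291, 333, 59, 73)
(320, 248, 6, 16)
-8.488586426721753 0.010162757669042989
```

```bash
python3 -c "
from h import *
to([.570,.0045,.11],170.3,6)"
```

```text
clock 7.02 pos [0.4558 0.024  0.1897] yaw 171.45 w 0.0851 F [0.7 0.3 0.9] q [-0.1   0.13  1.81 -0.    1.21 -1.52]
total tool shift mm [-116.3   -2.3   78.9] rotvec [-0.001 -0.007  0.02 ]
0 [-0.0194 -0.0004  0.0132] [-0.0001 -0.0011  0.0034]
1 [-0.0194 -0.0003  0.0132] [-0.0001 -0.0011  0.0034]
2 [-0.0194 -0.0003  0.0132] [-0.0001 -0.0011  0.0034]
3 [-0.0193 -0.0002  0.0132] [-0.0001 -0.0011  0.0034]
4 [-0.0193 -0.0001  0.0132] [-0.0001 -0.0011  0.0034]
5 [-0.0193 -0.0001  0.0133] [-0.0001 -0.0011  0.0034]
```

Emit:
apply_moves(
  moves=[0.085,-0.022,0,0.008,0,-0.001,0.004,0.085,-0.022,0,0.012,0,-0.001,0.004,0.085,-0.022,0,0.013,0,-0.001,0.004,0.085,-0.02,0,0.013,0,-0.001,0.004,0.085,-0.018,0,0.013,0,-0.001,0.004,0.085,-0.01,0,0.01,0,-0.001,0,0.085,0,0,0,0,0,0,0.085,0,0,0,0,0,0],
)

```text
clock: 7.68
position: [0.5668, 0.0062, 0.1079]
ee_rot: [-0.006, 0.087, 0.996, -0.0]
contact_force: [0.2, 1.2, -0.3]
width: 0.0851
```

```bash
python3 -c "
from h import *
to([.570,.0045,.11],170.3,6)
d=grab('wrist','w5')
k=big(mask(d,(8,110,60),(25,255,255),(200,200,440,480)));print('waffle',rect(d,k,.060),cv2.boundingRect(k))"
```

```text
clock 7.68 pos [0.5668 0.0062 0.1079] yaw 170.05 w 0.0851 F [ 0.2  1.2 -0.3] q [-0.11  0.36  1.7  -0.    1.09 -1.51]
total tool shift mm [-3.4 -1.1 -2.1] rotvec [-0.002 -0.012 -0.004]
0 [-0.0006 -0.0002 -0.0003] [-0.0003 -0.002  -0.0007]
1 [-0.0006 -0.0002 -0.0003] [-0.0003 -0.002  -0.0007]
2 [-0.0006 -0.0002 -0.0003] [-0.0003 -0.002  -0.0007]
3 [-0.0006 -0.0002 -0.0003] [-0.0003 -0.002  -0.0007]
4 [-0.0006 -0.0002 -0.0003] [-0.0003 -0.002  -0.0007]
5 [-0.0006 -0.0002 -0.0003] [-0.0003 -0.002  -0.0007]
waffle ((568.2, 4.5), (44.7, 64.2), 80.3) (275, 217, 92, 119)
```

View pics/w5.png

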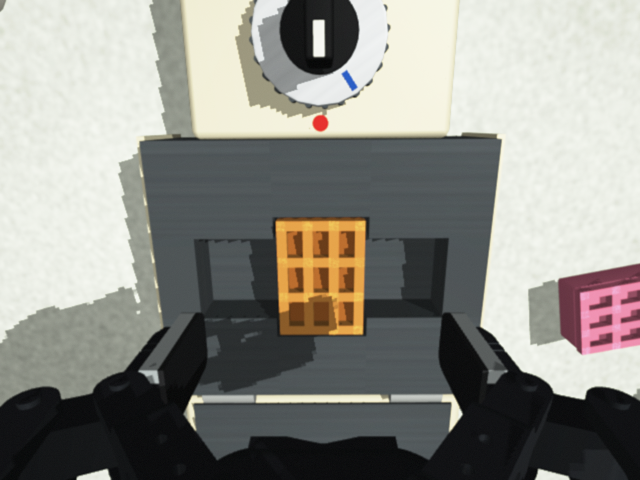

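Waffle centred between the fingers at (321,277), recesses clear on both sides. Descending.

Emit:
apply_moves(
  moves=[0.07,-0.002,-0.001,0.008,0,-0.005,-0.002,0.07,-0.001,0,0.012,0,-0.004,-0.002,0.07,0,0,0.013,0,0,0,0.07,0,0,0.013,0,0,0,0.07,0,0,0.01,0,0,0,0.07,0,0,0.003,0,0,0,0.07,0,0,0,0,0,0,0.07,0,0,0,0,0,0],
)

```text
clock: 8.4
position: [0.5644, 0.0055, 0.0489]
ee_rot: [0.0, 0.084, 0.996, -0.001]
contact_force: [0.4, 0.2, 0.2]
width: 0.07
```

```bash
python3 -c "
from h import *
to([.5695,.0045,.040],170.3,2)"
```

```text
clock 8.4 pos [0.5644 0.0055 0.0489] yaw 170.36 w 0.07 F [0.4 0.2 0.2] q [-0.11  0.42  1.79 -0.    0.93 -1.51]
total tool shift mm [-5.1 -0.1  8.9] rotvec [-0.002  0.001  0.001]
0 [-0.0026 -0.      0.0044] [-0.0009  0.0005  0.0005]
1 [-0.0026 -0.      0.0044] [-0.0009  0.0005  0.0005]
```

Emit:
apply_moves(
  moves=[0.07,-0.004,0,0.003,0,0,0,0.07,-0.002,0,0.003,0,0,0,0.07,0,0,0.002,0,0,0,0.07,0,0,0,0,0,0,0.038,0,0,0,0,0,0,0.038,0,0,0,0,0,0,0.038,0,0,0,0,0,0,0.038,0,0,0,0,0,0],
  newtons=25,
)

```text
clock: 9.07
position: [0.5731, 0.0041, 0.0432]
ee_rot: [0.004, 0.084, 0.996, -0.001]
contact_force: [0.5, -0.1, -1.1]
width: 0.0436
```

```bash
python3 -c "
from h import *
to([.5695,.0045,.040],170.3,2)"
```

```text
clock 9.07 pos [0.5731 0.0041 0.0432] yaw 170.37 w 0.0436 F [ 0.5 -0.1 -1.1] q [-0.11  0.43  1.78 -0.    0.92 -1.51]
total tool shift mm [ 3.6 -0.2  3.2] rotvec [-0.002  0.007  0.001]
0 [ 0.0018 -0.0001  0.0016] [-0.0008  0.0037  0.0006]
1 [ 0.0018 -0.0001  0.0016] [-0.0008  0.0037  0.0006]
```

Emit:
apply_moves(
  moves=[0.038,0,0,0,0,0,0,0.038,0,0,-0.006,0,0.003,0,0.038,0,0,-0.012,0,0.003,0,0.038,0,0,-0.02,0,0,0,0.038,0,0,-0.025,0,0,0,0.038,0,0,-0.025,0,0,0,0.038,0,0,-0.02,0,0,0,0.038,0,0,-0.005,0,0,0],
  newtons=40,
)

```text
clock: 9.73
position: [0.5717, 0.0044, 0.1592]
ee_rot: [-0.002, 0.084, 0.996, -0.001]
contact_force: [0.7, 1.0, -0.9]
width: 0.0431
```

```bash
python3 -c "
from h import *
to([.535,.345,.15],170.3,9); d=grab('wrist','w6')"
```

```text
clock 9.73 pos [0.5717 0.0044 0.1592] yaw 170.36 w 0.0431 F [ 0.7  1.  -0.9] q [-0.11  0.32  1.62 -0.    1.2  -1.51]
total tool shift mm [ 93.2 329.7   9.1] rotvec [-0.002 -0.005  0.001]
0 [0.0104 0.0366 0.001 ] [-0.0002 -0.0005  0.0001]
1 [0.0104 0.0366 0.001 ] [-0.0002 -0.0005  0.0001]
2 [0.0104 0.0366 0.001 ] [-0.0002 -0.0005  0.0001]
3 [0.0104 0.0366 0.001 ] [-0.0002 -0.0005  0.0001]
4 [0.0104 0.0366 0.001 ] [-0.0002 -0.0005  0.0001]
5 [0.0104 0.0366 0.001 ] [-0.0002 -0.0005  0.0001]
6 [0.0104 0.0366 0.001 ] [-0.0002 -0.0005  0.0001]
7 [0.0104 0.0366 0.001 ] [-0.0002 -0.0005  0.0001]
8 [0.0104 0.0366 0.001 ] [-0.0002 -0.0005  0.0001]
```

View pics/w6.png

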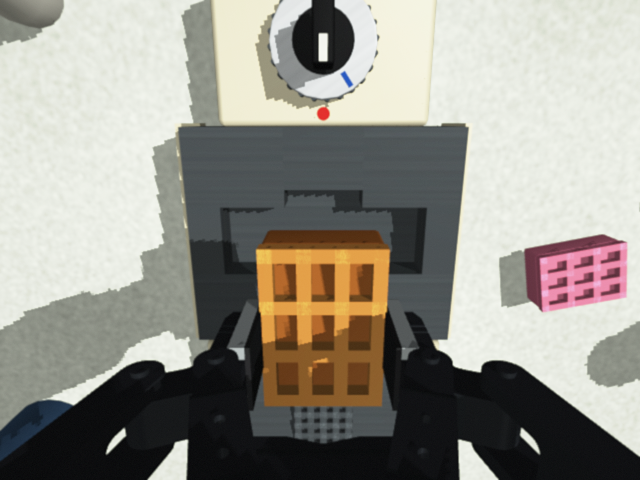

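The waffle is held level and square; the cavity is empty. Next, to the board.

Emit:
apply_moves(
  moves=[0.038,0.005,0.018,0,0,0,0,0.038,0.009,0.032,0,0,0,0,0.038,0.01,0.037,0,0,0,0,0.038,0.01,0.037,0,0,0,0,0.038,0.01,0.037,0,0,0,0,0.038,0.01,0.037,0,0,0,0,0.038,0.01,0.037,0,0,0,0,0.038,0.01,0.037,0,0,0,0],
)

```text
clock: 10.45
position: [0.5414, 0.2856, 0.1487]
ee_rot: [-0.008, 0.091, 0.996, -0.005]
contact_force: [0.9, -0.8, -1.2]
width: 0.0427
```

```bash
python3 -c "
from h import *
to([.535,.345,.10],170.3,5)"
```

```text
clock 10.45 pos [0.5414 0.2856 0.1487] yaw 169.54 w 0.0427 F [ 0.9 -0.8 -1.2] q [ 0.37  0.39  1.54 -0.    1.23 -1.01]
total tool shift mm [16.4 57.8 48.3] rotvec [-0.012 -0.014 -0.013]
0 [0.0033 0.0116 0.0097] [-0.0024 -0.0028 -0.0026]
1 [0.0033 0.0115 0.0097] [-0.0024 -0.0028 -0.0026]
2 [0.0033 0.0115 0.0097] [-0.0024 -0.0028 -0.0026]
3 [0.0033 0.0115 0.0097] [-0.0024 -0.0028 -0.0026]
4 [0.0033 0.0115 0.0097] [-0.0024 -0.0028 -0.0026]
```

Emit:
apply_moves(
  moves=[0.038,0.004,0.015,0,-0.006,-0.007,-0.006,0.038,0.003,0.012,0.004,-0.003,-0.003,-0.003,0.038,0.003,0.01,0.008,0,0,0,0.038,0.002,0.008,0.01,0,0,0,0.038,0,0,0.01,0,0,0,0.038,0,0,0.006,0,0,0,0.038,0,0,0,0,0,0,0.038,0,0,0,0,0,0],
)

```text
clock: 11.12
position: [0.5308, 0.3377, 0.0971]
ee_rot: [-0.009, 0.084, 0.996, -0.004]
contact_force: [0.0, 0.7, -0.8]
width: 0.0432
```

```bash
python3 -c "
from h import *
to([.535,.345,.035],170.3,6); d=grab('wrist','w7');d=grab('scene','s7')
print(rect(load('top0'),big(mask(load('top0'),(0,90,60),(15,200,200),(190,215,270,292))),.018))"
```

```text
clock 11.12 pos [0.5308 0.3377 0.0971] yaw 170.38 w 0.0432 F [ 0.   0.7 -0.8] q [ 0.46  0.46  1.56  0.    1.14 -0.95]
total tool shift mm [-4.   8.6 62. ] rotvec [-0.01  -0.017  0.001]
0 [-0.0007  0.0014  0.0103] [-0.0017 -0.0029  0.0002]
1 [-0.0006  0.0014  0.0103] [-0.0017 -0.0029  0.0002]
2 [-0.0006  0.0014  0.0103] [-0.0017 -0.0029  0.0002]
3 [-0.0006  0.0014  0.0103] [-0.0017 -0.0029  0.0002]
4 [-0.0005  0.0014  0.0103] [-0.0017 -0.0029  0.0002]
5 [-0.0005  0.0013  0.0103] [-0.0017 -0.0029  0.0002]
((535.9, 347.3), (158.3, 158.3), 80.1)
```

View pics/w7.png

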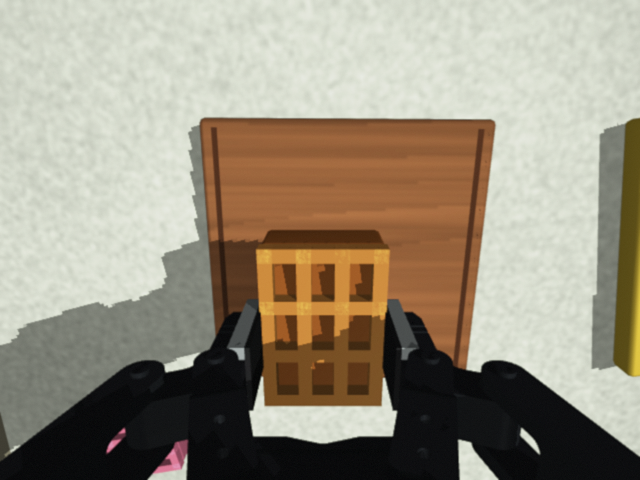

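View pics/s7.png

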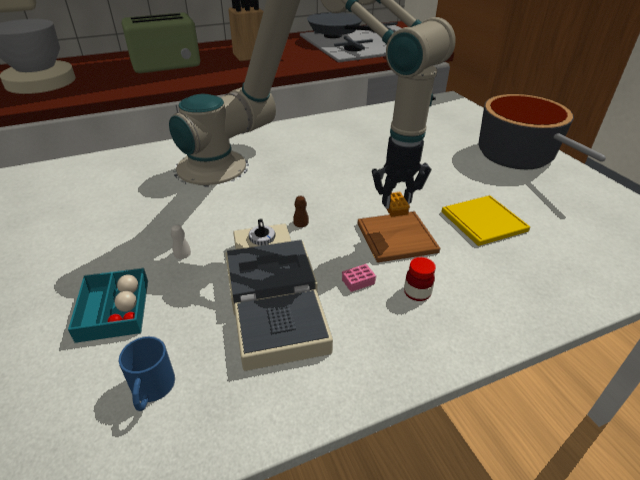

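Emit:
apply_moves(
  moves=[0.038,-0.002,0.003,0.006,-0.005,-0.009,0,0.038,-0.001,0.003,0.011,-0.005,-0.008,0,0.038,0,0.002,0.013,0,0,0,0.038,0,0,0.012,0,0,0,0.038,0,0,0.008,0,0,0,0.038,0,0,0.003,0,0,0,0.038,0,0,0,0,0,0,0.038,0,0,0,0,0,0],
)

```text
clock: 11.88
position: [0.5413, 0.3446, 0.0466]
ee_rot: [0.007, 0.087, 0.996, 0.004]
contact_force: [-0.0, 0.3, -1.6]
width: 0.0428
```

```bash
python3 -c "
from h import *
to([.535,.345,.027],170.3,4)"
```

```text
clock 11.88 pos [0.5413 0.3446 0.0466] yaw 170.07 w 0.0428 F [-0.   0.3 -1.6] q [ 0.46  0.51  1.62 -0.    0.99 -0.94]
total tool shift mm [ 6.6 -0.8 19.5] rotvec [ 0.008  0.013 -0.004]
0 [ 0.0016 -0.0002  0.0049] [ 0.0021  0.0033 -0.001 ]
1 [ 0.0016 -0.0002  0.0049] [ 0.0021  0.0033 -0.001 ]
2 [ 0.0016 -0.0002  0.0049] [ 0.0021  0.0033 -0.001 ]
3 [ 0.0016 -0.0002  0.0049] [ 0.0021  0.0033 -0.001 ]
```

Emit:
apply_moves(
  moves=[0.038,0,0,0.003,0.004,0.007,0,0.038,0,0,0.004,0,0,0,0.038,0,0,0.004,0,0,0,0.038,0,0,0.002,0,0,0,0.038,0,0,0.001,0,0,0,0.038,0,0,0,0,0,0,0.038,0,0,0,0,0,0,0.038,0,0,0,0,0,0],
)

```text
clock: 12.55
position: [0.5431, 0.3454, 0.0335]
ee_rot: [0.005, 0.087, 0.996, 0.003]
contact_force: [0.1, -0.0, -0.5]
width: 0.0429
```

```bash
python3 -c "
from h import *
to([.535,.345,.027],170.3,4)"
```

```text
clock 12.55 pos [0.5431 0.3454 0.0335] yaw 170.07 w 0.0429 F [ 0.1 -0.  -0.5] q [ 0.46  0.53  1.63  0.    0.98 -0.94]
total tool shift mm [ 7.9 -1.8  6.4] rotvec [ 0.007  0.009 -0.004]
0 [ 0.002  -0.0005  0.0016] [ 0.0016  0.0022 -0.001 ]
1 [ 0.002  -0.0004  0.0016] [ 0.0016  0.0022 -0.001 ]
2 [ 0.002  -0.0004  0.0016] [ 0.0016  0.0022 -0.001 ]
3 [ 0.002  -0.0004  0.0016] [ 0.0016  0.0022 -0.001 ]
```

Emit:
apply_moves(
  moves=[0.038,0,0,0.002,0.005,0.007,0,0.038,0,0,0.001,0,0,0,0.038,0,0,0.001,0,0,0,0.038,0,0,0.001,0,0,0,0.038,0,0,0.001,0,0,0,0.038,0,0,0,0,0,0,0.038,0,0,0,0,0,0,0.038,0,0,0,0,0,0],
)

```text
clock: 13.22
position: [0.5436, 0.3456, 0.0275]
ee_rot: [0.001, 0.086, 0.996, 0.001]
contact_force: [1.1, 0.8, -0.3]
width: 0.0431
```

```bash
python3 -c "
from h import *
to([.543,.345,.027],170.3,4); d=grab('scene','s8'); im=d['image'][170:280,340:450,::-1]; cv2.imwrite('pics/s8z.png',cv2.resize(im,None,fx=5,fy=5,interpolation=cv2.INTER_CUBIC))"
```

```text
clock 13.22 pos [0.5436 0.3456 0.0275] yaw 170.08 w 0.0431 F [ 1.1  0.8 -0.3] q [ 0.46  0.54  1.62  0.    0.98 -0.94]
total tool shift mm [ 0.5 -0.7  0.5] rotvec [ 0.002  0.002 -0.004]
0 [ 0.0001 -0.0002  0.0001] [ 0.0004  0.0006 -0.001 ]
1 [ 0.0001 -0.0002  0.0001] [ 0.0004  0.0006 -0.001 ]
2 [ 0.0001 -0.0002  0.0001] [ 0.0004  0.0006 -0.001 ]
3 [ 0.0001 -0.0002  0.0001] [ 0.0004  0.0006 -0.001 ]
```

View pics/s8z.png

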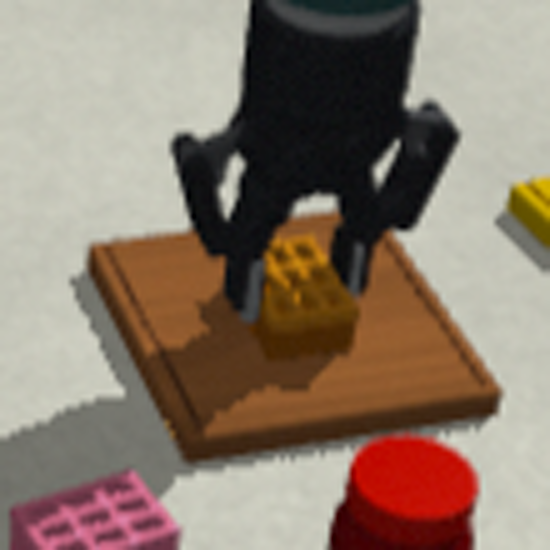

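Waffle just above or on the board; no clear contact force yet. Lowering a bit more.

Emit:
apply_moves(
  moves=[0.038,0,0,0.001,0,0,0,0.038,0,0,0.001,0,0,0,0.038,0,0,0.001,0,0,0,0.038,0,0,0,0,0,0,0.038,0,0,0,0,0,0,0.038,0,0,0,0,0,0,0.038,0,0,0,0,0,0,0.038,0,0,0,0,0,0],
)

```text
clock: 13.93
position: [0.5438, 0.3458, 0.0274]
ee_rot: [0.002, 0.086, 0.996, 0.001]
contact_force: [-0.5, -0.2, 2.0]
width: 0.0432
```

```bash
python3 -c "
from h import *
to([.543,.345,.027],170.3,1)"
```

```text
clock 13.93 pos [0.5438 0.3458 0.0274] yaw 170.09 w 0.0432 F [-0.5 -0.2  2. ] q [ 0.46  0.54  1.62 -0.    0.97 -0.94]
total tool shift mm [ 0.6 -1.   0.4] rotvec [ 0.003  0.004 -0.004]
0 [ 0.0006 -0.001   0.0004] [ 0.0027  0.0039 -0.0037]
```

Contact: z held at 27.4 mm, force +2 N. Releasing.

Emit:
apply_moves(
  moves=[0.06,0,0,0,0,0,0,0.075,0,0,0,0,0,0,0.075,0,0,0,0,0,0,0.075,0,0,-0.015,0,0,0,0.075,0,0,-0.02,0,0,0,0.085,0,0,-0.02,0,0,0.1,0.085,0,0,-0.02,0,0,0.11,0.085,0,0,-0.01,0,0,0.11],
)

```text
clock: 14.6
position: [0.5413, 0.3444, 0.1107]
ee_rot: [-0.002, 0.25, 0.968, -0.002]
contact_force: [0.0, 0.0, 0.1]
width: 0.0849
```

Emit:
apply_moves(
  moves=[0.085,0,0,-0.01,0,0,0.11,0.085,0,0,0,0,0,0.11,0.085,0,0,0,0,0,0.11,0.085,0,0,0,0,0,0.11,0.085,0,0,0,0,0,0.11,0.085,0,0,0,0,0,0.11,0.085,0,0,0,0,0,0.11,0.085,0,0,0,0,0,0.11],
)

```text
clock: 15.27
position: [0.544, 0.3458, 0.1266]
ee_rot: [0.001, 0.656, 0.755, 0.003]
contact_force: [-0.4, 0.3, -0.1]
width: 0.085
```

```bash
python3 -c "
from h import *
to([.5415,.3456,.13],80.3,8)"
```

```text
clock 15.27 pos [0.544  0.3458 0.1266] yaw 98.0 w 0.085 F [-0.4  0.3 -0.1] q [0.46 0.45 1.51 0.   1.18 0.32]
total tool shift mm [ 0.2 -2.5 -3.4] rotvec [ 0.005 -0.003  0.309]
0 [ 0.     -0.0003 -0.0004] [ 0.0006 -0.0003  0.0386]
1 [ 0.     -0.0003 -0.0004] [ 0.0006 -0.0003  0.0386]
2 [-0.     -0.0003 -0.0004] [ 0.0006 -0.0003  0.0386]
3 [-0.     -0.0003 -0.0004] [ 0.0006 -0.0003  0.0386]
4 [-0.     -0.0003 -0.0004] [ 0.0006 -0.0003  0.0386]
5 [-0.     -0.0003 -0.0004] [ 0.0006 -0.0003  0.0386]
6 [-0.     -0.0003 -0.0004] [ 0.0006 -0.0003  0.0386]
7 [-0.0001 -0.0003 -0.0004] [ 0.0006 -0.0003  0.0386]
```

Emit:
apply_moves(
  moves=[0.085,0,-0.001,0,0,0,0.09,0.085,0,-0.001,0,0,0,0.09,0.085,0,0,0,0,0,0.06,0.085,0,0,0,0,0,0.02,0.085,0,0,0,0,0,0,0.085,0,0,0,0,0,0,0.085,0,0,0,0,0,0,0.085,0,0,0,0,0,0],
)

```text
clock: 15.93
position: [0.542, 0.3455, 0.1262]
ee_rot: [0.001, 0.753, 0.658, 0.003]
contact_force: [-0.7, -0.5, 0.5]
width: 0.085
```

```bash
python3 -c "
from h import *
d=grab('wrist','w9')
k=big(mask(d,(8,150,110),(25,255,255),(200,150,440,480)));print('waffle',rect(d,k,.044),cv2.boundingRect(k)); to([.5415,.3456,.07],80.3,8)"
```

```text
waffle ((536.9, 348.2), (120.1, 136.0), 79.6) (200, 150, 240, 195)
clock 15.98 pos [0.5419 0.3455 0.1262] yaw 82.34 w 0.085 F [ 0.  -0.   0.7] q [0.46 0.44 1.52 0.   1.18 0.59]
total tool shift mm [-0.1 -0.7 56.2] rotvec [ 0.004 -0.003  0.036]
0 [-0.     -0.0001  0.007 ] [ 0.0006 -0.0004  0.0045]
1 [-0.     -0.0001  0.007 ] [ 0.0006 -0.0004  0.0045]
2 [-0.     -0.0001  0.007 ] [ 0.0006 -0.0004  0.0045]
3 [-0.     -0.0001  0.007 ] [ 0.0006 -0.0004  0.0045]
4 [-0.     -0.0001  0.007 ] [ 0.0006 -0.0004  0.0045]
5 [-0.     -0.0001  0.007 ] [ 0.0006 -0.0004  0.0045]
6 [-0.     -0.0001  0.007 ] [ 0.0006 -0.0004  0.0045]
7 [ 0.     -0.0001  0.007 ] [ 0.0006 -0.0004  0.0045]
```

View pics/w9.png

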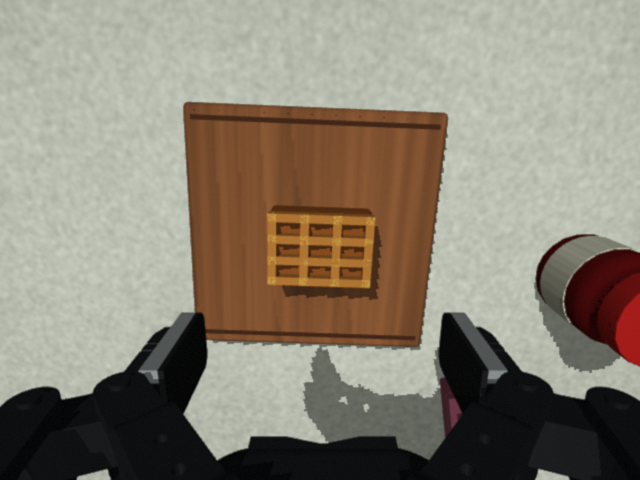

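The waffle lies flat on the board, top corners at about (268,212), (376,217), (371,290), (267,284) px, free of the gripper.

Run:
```python
from h import *
d=load("w9"); 
X=ray(d,[(268,212),(376,217),(371,290),(267,284)],.044)[:,:2]*1000; print(X.round(1),X.mean(0))
for i in range(4): v=X[(i+1)%4]-X[i]; print(np.linalg.norm(v).round(1),np.degrees(np.arctan2(v[1],v[0])).round(1))
m=mask(d,(12,150,150),(25,255,255),(250,195,390,305)); k=cv2.findNonZero(m); print(rect(d,cv2.convexHull(k),.044))
```

```text
[[514.3 373.7]
 [575.1 362.5]
 [567.9 317.7]
 [506.1 330.1]] [540.85964352 345.97839492]
61.8 -10.4
45.4 -99.2
63.0 168.7
44.4 79.3
((540.4, 346.3), (43.9, 61.9), 80.1)
```

Emit:
apply_moves(
  moves=[0.085,0,-0.001,0.008,0.002,-0.002,0.02,0.085,0,0,0.012,0.002,0,0.018,0.085,0,0,0.014,0,0,0,0.085,0,0,0.014,0,0,0,0.085,0,0,0.008,0,0,0,0.085,0,0,0,0,0,0,0.085,0,0,0,0,0,0,0.085,0,0,0,0,0,0],
)

```text
clock: 16.65
position: [0.54, 0.3453, 0.0633]
ee_rot: [-0.001, 0.767, 0.641, -0.001]
contact_force: [0.0, 0.5, 0.1]
width: 0.0852
```

```bash
python3 -c "
from h import *
to([.5404,.346,.024],80,4)"
```

```text
clock 16.65 pos [0.54   0.3453 0.0633] yaw 79.8 w 0.0852 F [0.  0.5 0.1] q [0.46 0.5  1.59 0.   1.05 0.64]
total tool shift mm [ 0.8  0.4 39.3] rotvec [-0.002  0.001 -0.003]
0 [0.0002 0.0001 0.0098] [-0.0006  0.0002 -0.0009]
1 [0.0002 0.0001 0.0098] [-0.0006  0.0002 -0.0009]
2 [0.0002 0.0001 0.0098] [-0.0006  0.0002 -0.0009]
3 [0.0002 0.0001 0.0098] [-0.0006  0.0002 -0.0009]
```

Emit:
apply_moves(
  moves=[0.085,0,0,0.007,0,0,0,0.085,0,0,0.009,0,0,0,0.085,0,0,0.009,0,0,0,0.085,0,0,0.006,0,0,0,0.085,0,0,0.001,0,0,0,0.085,0,0,0,0,0,0,0.085,0,0,0,0,0,0,0.085,0,0,0,0,0,0],
)

```text
clock: 17.32
position: [0.5411, 0.3459, 0.0294]
ee_rot: [-0.0, 0.767, 0.641, 0.001]
contact_force: [-0.7, -0.0, -0.3]
width: 0.0852
```

```bash
python3 -c "
from h import *
to([.5404,.346,.024],80,4);grab('wrist','w10')"
```

```text
clock 17.32 pos [0.5411 0.3459 0.0294] yaw 79.78 w 0.0852 F [-0.7 -0.  -0.3] q [0.46 0.54 1.62 0.   0.98 0.64]
total tool shift mm [-0.  -0.7  5.4] rotvec [ 0.    -0.001 -0.004]
0 [-0.     -0.0002  0.0014] [ 0.     -0.0003 -0.0009]
1 [-0.     -0.0002  0.0014] [ 0.     -0.0003 -0.0009]
2 [-0.     -0.0002  0.0014] [ 0.     -0.0003 -0.0009]
3 [-0.     -0.0002  0.0014] [ 0.     -0.0003 -0.0009]
```

View pics/w10.png

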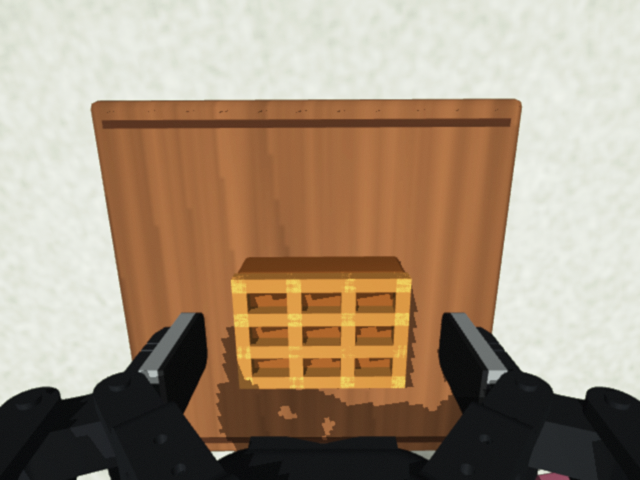

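Waffle centred between the fingers at (322,330). Lowering 5 mm and closing.

Emit:
apply_moves(
  moves=[0.085,0,0,0.003,0,0,0,0.085,0,0,0.002,0,0,0,0.085,0,0,0,0,0,0,0.065,0,0,0,0,0,0,0.056,0,0,0,0,0,0,0.056,0,0,0,0,0,0,0.056,0,0,0,0,0,0,0.056,0,0,0,0,0,0],
  newtons=40,
)

```text
clock: 18.03
position: [0.5419, 0.3464, 0.0255]
ee_rot: [-0.0, 0.767, 0.641, 0.002]
contact_force: [-0.2, 0.2, -0.2]
width: 0.0612
```

```bash
python3 -c "
from h import *
to([.5404,.346,.15],80,6)"
```

```text
clock 18.03 pos [0.5419 0.3464 0.0255] yaw 79.78 w 0.0612 F [-0.2  0.2 -0.2] q [0.46 0.54 1.63 0.   0.97 0.64]
total tool shift mm [  -0.2   -1.1 -124.5] rotvec [ 0.002 -0.003 -0.004]
0 [-0.     -0.0002 -0.0207] [ 0.0004 -0.0005 -0.0006]
1 [-0.0001 -0.0002 -0.0207] [ 0.0004 -0.0005 -0.0006]
2 [-0.0001 -0.0002 -0.0207] [ 0.0004 -0.0005 -0.0006]
3 [-0.0001 -0.0002 -0.0207] [ 0.0004 -0.0005 -0.0006]
4 [-0.0001 -0.0002 -0.0207] [ 0.0004 -0.0005 -0.0006]
5 [-0.0001 -0.0002 -0.0207] [ 0.0004 -0.0005 -0.0006]
```

Emit:
apply_moves(
  moves=[0.056,0,0,-0.006,0,0,0,0.056,0,0,-0.012,0,0,0,0.056,0,0,-0.02,0,0,0,0.056,0,0,-0.03,0,0,0,0.056,0,0,-0.035,0,0,0,0.056,0,0,-0.03,0,0,0,0.056,0,0,-0.015,0,0,0,0.056,0,0,0,0,0,0],
)

```text
clock: 18.7
position: [0.5391, 0.3447, 0.1781]
ee_rot: [-0.001, 0.767, 0.641, -0.003]
contact_force: [0.6, 0.4, -1.6]
width: 0.0608
```

```bash
python3 -c "
from h import *
to([.51,-.30,.18],79,20);grab('wrist','w11')"
```

```text
clock 18.7 pos [0.5391 0.3447 0.1781] yaw 79.78 w 0.0608 F [ 0.6  0.4 -1.6] q [0.46 0.41 1.44 0.   1.3  0.64]
total tool shift mm [-6.396e+02  8.580e+01 -6.000e-01] rotvec [-0.005  0.003  0.014]
0 [-0.032   0.0043 -0.    ] [-0.0003  0.0001  0.0007]
1 [-0.032   0.0043 -0.    ] [-0.0003  0.0001  0.0007]
2 [-0.032   0.0043 -0.    ] [-0.0003  0.0001  0.0007]
3 [-0.032   0.0044 -0.    ] [-0.0003  0.0001  0.0007]
4 [-0.032   0.0044 -0.    ] [-0.0003  0.0001  0.0007]
5 [-0.032   0.0044 -0.    ] [-0.0003  0.0001  0.0007]
6 [-0.032   0.0044 -0.    ] [-0.0003  0.0001  0.0007]
7 [-0.032   0.0044 -0.0001] [-0.0003  0.0001  0.0007]
8 [-0.032   0.0045 -0.0001] [-0.0003  0.0001  0.0007]
9 [-0.032   0.0045 -0.0001] [-0.0003  0.0001  0.0007]
10 [-0.032   0.0045 -0.0001] [-0.0003  0.0001  0.0007]
11 [-0.0319  0.0045 -0.0001] [-0.0003  0.0001  0.0007]
12 [-0.0319  0.0046 -0.0001] [-0.0003  0.0001  0.0007]
13 [-0.0319  0.0046 -0.0001] [-0.0003  0.0001  0.0007]
14 [-0.0319  0.0046 -0.0001] [-0.0003  0.0001  0.0007]
15 [-0.0319  0.0046 -0.0001] [-0.0003  0.0001  0.0007]
16 [-0.0319  0.0046 -0.0001] [-0.0003  0.0001  0.0007]
17 [-0.0319  0.0047 -0.0001] [-0.0003  0.0001  0.0007]
18 [-0.0319  0.0047 -0.0001] [-0.0003  0.0001  0.0007]
19 [-0.0319  0.0047 -0.0001] [-0.0003  0.0001  0.0007]
```

View pics/w11.png

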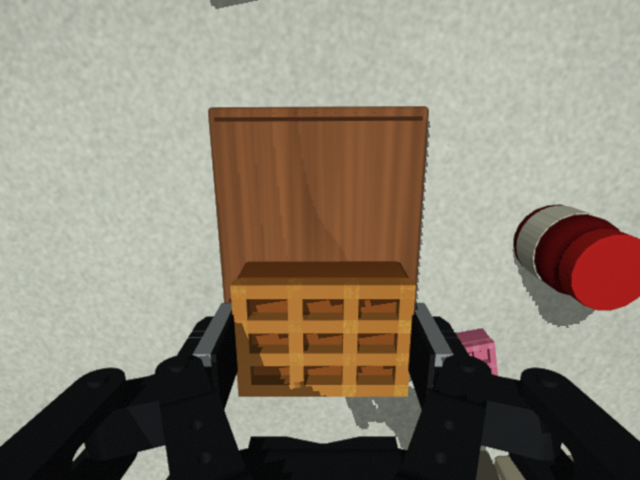

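Held level by its short ends, centred at (323,335). Moving to the lunch box.

Emit:
apply_moves(
  moves=[0.056,-0.016,0.003,0,0,0,0,0.056,-0.026,0.004,0,0,0,0,0.056,-0.033,0.005,0,0,0,0,0.056,-0.033,0.005,0,0,0,0,0.056,-0.033,0.005,0,0,0,0,0.056,-0.033,0.005,0,0,0,0,0.056,-0.033,0.005,0,0,0,0,0.056,-0.033,0.005,0,0,0,0],
)

```text
clock: 19.42
position: [0.5231, 0.0931, 0.1632]
ee_rot: [-0.007, 0.763, 0.646, -0.013]
contact_force: [1.2, -0.3, -1.2]
width: 0.0611
```

```bash
python3 -c "
from h import *
to([.51,-.27,.18],79,12)"|head -4
```

```text
clock 19.42 pos [0.5231 0.0931 0.1632] yaw 80.45 w 0.0611 F [ 1.2 -0.3 -1.2] q [ 0.05  0.28  1.68 -0.01  1.21  0.22]
total tool shift mm [-360.4   47.   -14.1] rotvec [-0.028  0.012  0.025]
0 [-0.03    0.0039 -0.0012] [-0.0023  0.001   0.0021]
1 [-0.03    0.004  -0.0012] [-0.0023  0.001   0.0021]
```

Emit:
apply_moves(
  moves=[0.056,-0.033,0.004,-0.003,-0.005,0.002,0.004,0.056,-0.033,0.004,-0.003,-0.005,0.002,0.004,0.056,-0.033,0.004,-0.003,-0.005,0.002,0.003,0.056,-0.033,0.004,-0.003,-0.004,0.002,0.003,0.056,-0.033,0.004,-0.003,-0.003,0.001,0.002,0.056,-0.033,0.004,-0.003,-0.003,0.001,0.002,0.056,-0.033,0.004,-0.002,-0.003,0,0,0.056,-0.033,0.004,-0.002,-0.003,0,0],
)

```text
clock: 20.08
position: [0.4898, -0.1875, 0.1708]
ee_rot: [-0.01, 0.77, 0.638, -0.011]
contact_force: [0.8, -0.1, -1.2]
width: 0.0613
```

```bash
python3 -c "
from h import *
to([.51,-.27,.18],79,4)"|head -4
```

```text
clock 20.08 pos [ 0.4898 -0.1875  0.1708] yaw 79.29 w 0.0613 F [ 0.8 -0.1 -1.2] q [-0.49  0.26  1.69 -0.01  1.22 -0.3 ]
total tool shift mm [-77.3  34.9 -10. ] rotvec [-0.029  0.003  0.005]
0 [-0.0193  0.0087 -0.0025] [-0.0073  0.0008  0.0012]
1 [-0.0193  0.0088 -0.0024] [-0.0073  0.0008  0.0012]
```

Emit:
apply_moves(
  moves=[0.056,-0.033,0.01,-0.003,-0.006,0,0,0.056,-0.033,0.01,-0.003,-0.006,0,0,0.056,-0.033,0.01,-0.003,-0.006,0,0,0.056,-0.033,0.009,-0.003,-0.005,0,0,0.056,-0.03,0.009,-0.002,-0.003,0,0,0.056,-0.024,0.006,-0.002,0,0,0,0.056,-0.015,0.004,0,0,0,0,0.056,-0.006,0.001,0,0,0,0],
)

```text
clock: 20.75
position: [0.4922, -0.4163, 0.1685]
ee_rot: [-0.014, 0.773, 0.634, -0.007]
contact_force: [0.7, 1.3, -1.0]
width: 0.0608
```

Emit:
apply_moves(
  moves=[0.056,0,0,0,0,0,0,0.056,0,0,0,0,0,0,0.056,0,0,0,0,0,0,0.056,0,0,0,0,0,0,0.056,0,0,0,0,0,0,0.056,0,0,0,0,0,0,0.056,0,0,0,0,0,0,0.056,0,0,0,0,0,0],
)

```text
clock: 21.42
position: [0.4902, -0.408, 0.1654]
ee_rot: [-0.02, 0.771, 0.636, -0.007]
contact_force: [0.9, -0.4, -0.9]
width: 0.0613
```

```bash
python3 -c "
from h import *
to([.51,-.35,.18],79,4);grab('wrist','w12');grab('top','t12')"|head -4
```

```text
clock 21.42 pos [ 0.4902 -0.408   0.1654] yaw 78.98 w 0.0613 F [ 0.9 -0.4 -0.9] q [-0.8   0.43  1.43 -0.01  1.32 -0.6 ]
total tool shift mm [ 60.9   7.8 -14. ] rotvec [-0.039 -0.015 -0.   ]
0 [ 0.0152  0.002  -0.0035] [-0.0098 -0.0037 -0.    ]
1 [ 0.0152  0.002  -0.0035] [-0.0098 -0.0037 -0.    ]
```

View pics/w12.png

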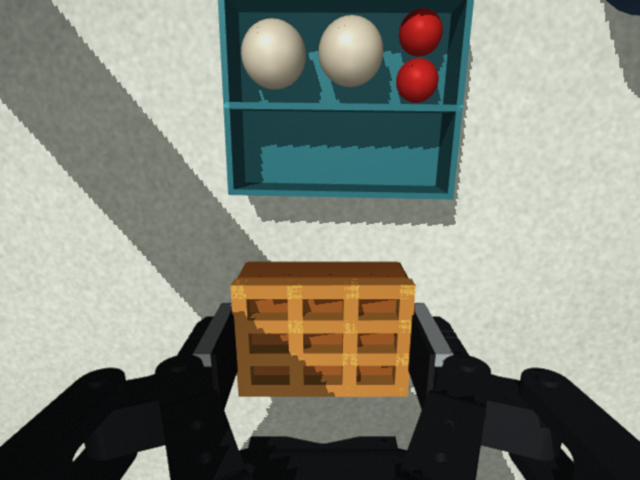

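Slot compartment seen at about (345,150), between the divider at row ~106 and the outer wall at row ~192. Zooming for corners.

```bash
python3 -c "
import cv2
im=cv2.imread('pics/w12.png'); cv2.imwrite('pics/w12z.png',cv2.resize(im[80:230,210:480],None,fx=2.96,fy=4,interpolation=cv2.INTER_CUBIC)[:600,:800])"
```

```text
(no output)
```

View pics/w12z.png

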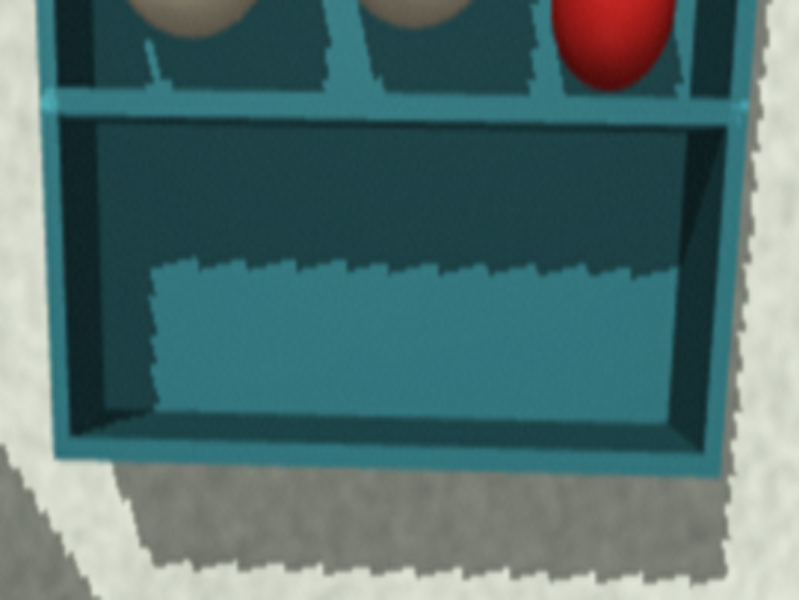

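Run:
```python
from h import *
d=load("w12")
z=np.array([(58,116),(727,126),(704,453),(70,436),(56,459),(721,477)],float); p=np.c_[210+z[:,0]/2.96-.5*0,80+z[:,1]/4]
X=ray(d,p,.040)[:,:2]*1000; print(X.round(1)); print("ctr",X[:4].mean(0).round(1))
for a,b in((0,1),(1,2),(3,2),(0,3),(4,5)): v=X[b]-X[a]; print(np.linalg.norm(v).round(1),np.degrees(np.arctan2(v[1],v[0])).round(1))
zf=np.array([(105,410),(668,424)],float); print((ray(d,np.c_[210+zf[:,0]/2.96,80+zf[:,1]/4],.004)[:,:2]*1000).round(1))
t=load("t12"); k=big(mask(t,(80,80,20),(100,255,255),(440,215,515,300))); print("top",rect(t,k,.040))
t=load("top0");print(rect(t,big(mask(t,(80,80,20),(100,255,255),(440,215,515,300))),.040))
# waffle in hand
k=cv2.convexHull(cv2.findNonZero(mask(d,(12,120,60),(25,255,255),(228,275,418,400)))); s,q,R=st(); print("waffle",rect(d,k,q[2]-.0075+.026), q)
```

```text
[[ 442.3 -314.4]
 [ 582.6 -343.3]
 [ 572.4 -394. ]
 [ 431.9 -364.7]
 [ 427.7 -367.9]
 [ 575.7 -398.7]]
ctr [ 507.3 -354.1]
143.3 -11.7
51.7 -101.4
143.5 -11.8
51.4 -101.6
151.1 -11.7
[[ 431.8 -365.2]
 [ 572.6 -394.4]]
top ((514.6, -318.6), (129.7, 150.7), 78.2)
((514.3, -319.8), (127.1, 150.6), 78.1)
waffle ((490.7, -406.5), (47.0, 62.2), 79.9) [ 0.49017693 -0.40820789  0.16540441]
```

Slot: centre (507.3, −354.1) mm, 143.4 × 51.6 mm (expected 144 × 52), yaw −11.7°. It agrees with the top view to within about 2 mm after allowing for wall parallax.

```bash
python3 -c "
from h import *
to([.5073,-.3537,.14],78.3,5)"
```

```text
clock 21.52 pos [ 0.4902 -0.4082  0.1654] yaw 78.96 w 0.0611 F [ 0.1  0.  -1.6] q [-0.8   0.43  1.43 -0.01  1.32 -0.6 ]
total tool shift mm [56.4  7.4 26. ] rotvec [-0.039 -0.015  0.012]
0 [0.0113 0.0015 0.0052] [-0.0079 -0.0029  0.0024]
1 [0.0113 0.0014 0.0052] [-0.0079 -0.0029  0.0024]
2 [0.0113 0.0013 0.0052] [-0.0079 -0.0029  0.0024]
3 [0.0113 0.0013 0.0051] [-0.0079 -0.0029  0.0024]
4 [0.0114 0.0012 0.0051] [-0.0079 -0.0029  0.0024]
```

Emit:
apply_moves(
  moves=[0.056,0.011,0.001,0.004,-0.008,-0.003,0.002,0.056,0.011,0.001,0.005,-0.008,-0.003,0.002,0.056,0.011,0.001,0.005,-0.008,-0.003,0.002,0.056,0.01,0.001,0.005,-0.006,-0.002,0.002,0.056,0.006,0.001,0.003,0,0,0,0.056,0,0,0,0,0,0,0.056,0,0,0,0,0,0,0.056,0,0,0,0,0,0],
)

```text
clock: 22.18
position: [0.5054, -0.3556, 0.1421]
ee_rot: [-0.003, 0.775, 0.632, -0.001]
contact_force: [-0.1, -0.4, -1.0]
width: 0.0611
```

```bash
python3 -c "
from h import *
to([.5073,-.3537,.12],78.3,5)"
```

```text
clock 22.18 pos [ 0.5054 -0.3556  0.1421] yaw 78.47 w 0.0611 F [-0.1 -0.4 -1. ] q [-0.73  0.4   1.54 -0.    1.2  -0.52]
total tool shift mm [ 2.2  1.6 22.1] rotvec [-0.006 -0.003  0.003]
0 [0.0004 0.0003 0.0044] [-0.0013 -0.0007  0.0006]
1 [0.0004 0.0003 0.0044] [-0.0013 -0.0007  0.0006]
2 [0.0004 0.0003 0.0044] [-0.0013 -0.0007  0.0006]
3 [0.0004 0.0003 0.0044] [-0.0013 -0.0007  0.0006]
4 [0.0004 0.0003 0.0044] [-0.0013 -0.0007  0.0006]
```

Emit:
apply_moves(
  moves=[0.056,0.001,0.001,0.007,-0.003,-0.002,0.001,0.056,0.001,0.001,0.01,-0.002,-0.001,0.001,0.056,0,0,0.012,0,0,0,0.056,0,0,0.012,0,0,0,0.056,0,0,0.01,0,0,0,0.056,0,0,0.004,0,0,0,0.056,0,0,0,0,0,0,0.056,0,0,0,0,0,0],
)

```text
clock: 22.85
position: [0.5092, -0.3587, 0.0842]
ee_rot: [0.003, 0.776, 0.63, -0.0]
contact_force: [0.4, 0.3, -1.4]
width: 0.0609
```

```bash
python3 -c "
from h import *
to([.5073,-.3537,.06],78.3,5)
grab('wrist','w13'); grab('scene','s13')
d=grab('top','t13')
im=load('s13')['image'][:,:,::-1]; cv2.imwrite('pics/s13z.png',cv2.resize(im[200:360,40:200],None,fx=3.7,fy=3.7,interpolation=cv2.INTER_CUBIC))
"
```

```text
clock 22.85 pos [ 0.5092 -0.3587  0.0842] yaw 78.14 w 0.0609 F [ 0.4  0.3 -1.4] q [-0.72  0.45  1.62 -0.    1.07 -0.52]
total tool shift mm [ 4.6 -3.  24.2] rotvec [ 0.004  0.004 -0.003]
0 [ 0.0009 -0.0006  0.0048] [ 0.0008  0.0008 -0.0006]
1 [ 0.0009 -0.0006  0.0048] [ 0.0008  0.0008 -0.0006]
2 [ 0.0009 -0.0006  0.0048] [ 0.0008  0.0008 -0.0006]
3 [ 0.0009 -0.0006  0.0048] [ 0.0008  0.0008 -0.0006]
4 [ 0.0009 -0.0006  0.0048] [ 0.0008  0.0008 -0.0006]
```

View pics/w13.png

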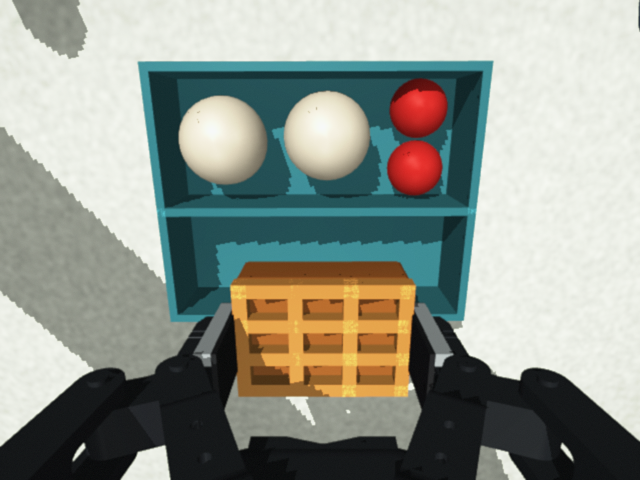

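View pics/s13z.png

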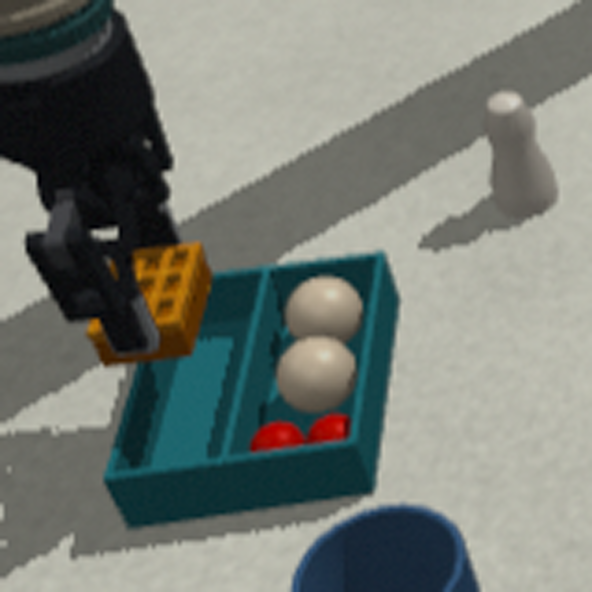

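```bash
python3 -c "
import cv2
im=cv2.imread('pics/w13.png'); cv2.imwrite('pics/w13z.png',cv2.resize(im[190:340,150:490],None,fx=2.35,fy=4,interpolation=cv2.INTER_CUBIC)[:600,:800])"
```

```text
(no output)
```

View pics/w13z.png

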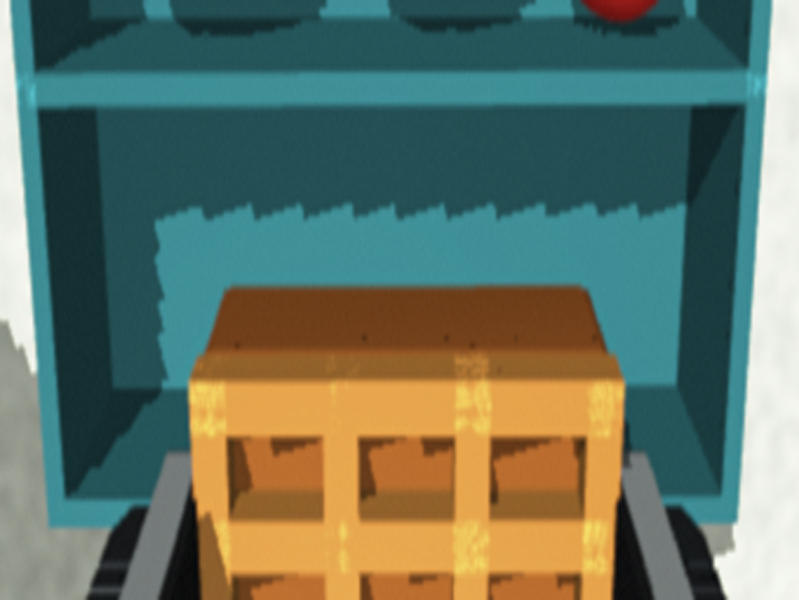

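Run:
```python
from h import *
d=load("w13")
f=lambda z,h:ray(d,np.c_[150+np.array(z,float)[:,0]/2.35,190+np.array(z,float)[:,1]/4],h)[:,:2]*1000
X=f([(36,106),(746,106),(721,496),(64,499)],.04); print(X.round(1),X.mean(0).round(1))
for a,b in((0,1),(1,2),(3,2),(0,3)): v=X[b]-X[a]; print(np.linalg.norm(v).round(1),np.degrees(np.arctan2(v[1],v[0])).round(1))
s,p,R=st(); M=R.as_matrix()
for z,h in(([(190,380),(625,380)],p[2]-.0075+.026),([(232,288),(588,288)],p[2]-.0075)):
    W=f(z,h); v=W[1]-W[0]; print(W.round(1),np.linalg.norm(v).round(1),np.degrees(np.arctan2(v[1],v[0])).round(1)); 
    rel=np.c_[W/1000-p[:2],[0,0]]@M; print("rel tool mm",(rel*1000).round(1))
```

```text
[[ 442.2 -313.7]
 [ 582.7 -343.3]
 [ 572.2 -393.7]
 [ 431.7 -364.3]] [ 507.2 -353.7]
143.5 -11.9
51.4 -101.8
143.5 -11.8
51.7 -101.7
[[ 483.8 -330.4]
 [ 543.5 -343.1]] 61.0 -11.9
rel tool mm [[ 22.5 -31.1  -0.3]
 [ 22.4  30.    0. ]]
[[ 484.8 -332.1]
 [ 543.  -344.4]] 59.5 -11.9
rel tool mm [[ 21.  -29.7  -0.3]
 [ 20.9  29.8   0.1]]
```

Repeat measurement agrees: slot centre (507.2, −353.7), and the waffle is centred on the TCP with the same yaw. Correcting xy at this height.

Emit:
apply_moves(
  moves=[0.056,0.002,-0.001,0,0.002,0.002,0,0.056,0.002,-0.001,0,0,0,0,0.056,0.001,-0.001,0,0,0,0,0.056,0,0,0,0,0,0,0.056,0,0,0,0,0,0,0.056,0,0,0,0,0,0,0.056,0,0,0,0,0,0,0.056,0,0,0,0,0,0],
)

```text
clock: 23.67
position: [0.5087, -0.3533, 0.0877]
ee_rot: [0.004, 0.776, 0.631, 0.0]
contact_force: [0.0, 0.1, -1.2]
width: 0.0609
```

```bash
python3 -c "
from h import *
to([.5072,-.3537,.05],78.2,5)"
```

```text
clock 23.67 pos [ 0.5087 -0.3533  0.0877] yaw 78.18 w 0.0609 F [ 0.   0.1 -1.2] q [-0.72  0.44  1.62 -0.    1.07 -0.51]
total tool shift mm [-0.5 -1.6 37.7] rotvec [ 0.007  0.005 -0.   ]
0 [-0.0001 -0.0003  0.0075] [ 0.0015  0.001  -0.0001]
1 [-0.0001 -0.0003  0.0075] [ 0.0015  0.001  -0.0001]
2 [-0.0001 -0.0003  0.0075] [ 0.0015  0.001  -0.0001]
3 [-0.0001 -0.0003  0.0075] [ 0.0015  0.001  -0.0001]
4 [-0.0001 -0.0003  0.0075] [ 0.0015  0.001  -0.0001]
```

Emit:
apply_moves(
  moves=[0.056,0,-0.001,0.005,0.003,0.002,0,0.056,0,0,0.007,0.002,0.002,0,0.056,0,0,0.007,0,0,0,0.056,0,0,0.006,0,0,0,0.056,0,0,0.003,0,0,0,0.056,0,0,0,0,0,0,0.056,0,0,0,0,0,0,0.056,0,0,0,0,0,0],
)

```text
clock: 24.33
position: [0.5069, -0.3528, 0.055]
ee_rot: [-0.001, 0.776, 0.63, 0.0]
contact_force: [-0.3, -0.6, -0.9]
width: 0.0609
```

```bash
python3 -c "
from h import *
to([.5072,-.3537,.03],78.2,5)"
```

```text
clock 24.33 pos [ 0.5069 -0.3528  0.055 ] yaw 78.16 w 0.0609 F [-0.3 -0.6 -0.9] q [-0.72  0.48  1.65  0.    1.01 -0.51]
total tool shift mm [-0.8  0.5 25. ] rotvec [-0.001 -0.001 -0.001]
0 [-0.0002  0.0001  0.005 ] [-0.0002 -0.0002 -0.0001]
1 [-0.0002  0.0001  0.005 ] [-0.0002 -0.0002 -0.0001]
2 [-0.0002  0.0001  0.005 ] [-0.0002 -0.0002 -0.0001]
3 [-0.0002  0.0001  0.005 ] [-0.0002 -0.0002 -0.0001]
4 [-0.0002  0.0001  0.005 ] [-0.0002 -0.0002 -0.0001]
```

Waffle bottom is at 47.5 mm, just above the rim, aligned within 1 mm. Descending into the slot.

Emit:
apply_moves(
  moves=[0.056,-0.001,0,0.004,0,0,0,0.056,0,0,0.004,0,0,0,0.056,0,0,0.004,0,0,0,0.056,0,0,0.004,0,0,0,0.056,0,0,0.003,0,0,0,0.056,0,0,0,0,0,0,0.056,0,0,0,0,0,0,0.056,0,0,0,0,0,0],
)

```text
clock: 25.0
position: [0.5071, -0.3542, 0.0344]
ee_rot: [-0.0, 0.776, 0.63, 0.0]
contact_force: [-0.1, 0.3, -1.6]
width: 0.061
```

```bash
python3 -c "
from h import *
to([.5072,-.3537,.0115],78.2,5); print(st()[0]['moment'])
grab('wrist','w14')"
```

```text
clock 25.0 pos [ 0.5071 -0.3542  0.0344] yaw 78.16 w 0.061 F [-0.1  0.3 -1.6] q [-0.72  0.5   1.68  0.    0.96 -0.52]
total tool shift mm [ 0.5 -0.  22.9] rotvec [ 0.    -0.    -0.001]
0 [ 0.0001 -0.      0.0046] [ 0.     -0.0001 -0.0001]
1 [ 0.0001 -0.      0.0046] [ 0.     -0.0001 -0.0001]
2 [ 0.0001 -0.      0.0046] [ 0.     -0.0001 -0.0001]
3 [ 0.0001 -0.      0.0046] [ 0.     -0.0001 -0.0001]
4 [ 0.0001 -0.      0.0046] [ 0.     -0.0001 -0.0001]
[-0.06065861  0.06880982  0.01002137]
```

View pics/w14.png

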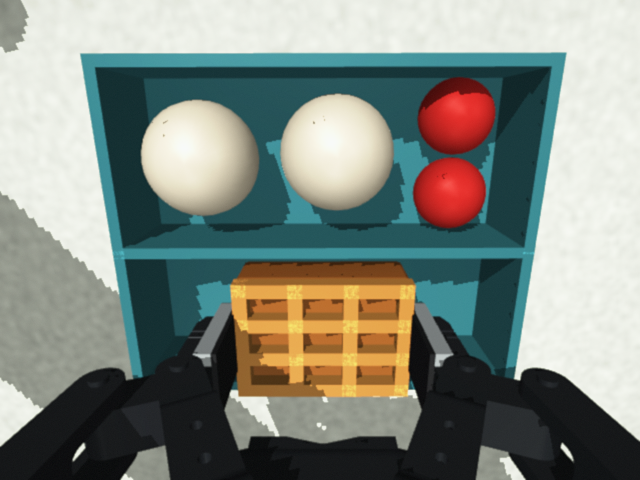

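Entering the slot cleanly: waffle at (323,335), divider at row 253, no contact force. Continuing down.

Emit:
apply_moves(
  moves=[0.056,0,0,0.004,0,0,0,0.056,0,0,0.004,0,0,0,0.056,0,0,0.004,0,0,0,0.056,0,0,0.003,0,0,0,0.056,0,0,0.002,0,0,0,0.056,0,0,0,0,0,0,0.056,0,0,0,0,0,0,0.056,0,0,0,0,0,0],
)

```text
clock: 25.72
position: [0.5073, -0.3544, 0.0158]
ee_rot: [0.0, 0.776, 0.63, 0.0]
contact_force: [-0.1, 0.7, -1.1]
width: 0.0609
```

```bash
python3 -c "
from h import *
to([.5072,-.3537,.0115],78.2,1)"
```

```text
clock 25.72 pos [ 0.5073 -0.3544  0.0158] yaw 78.16 w 0.0609 F [-0.1  0.7 -1.1] q [-0.72  0.52  1.69  0.    0.92 -0.52]
total tool shift mm [ 0.6 -0.3  4.3] rotvec [ 0.001 -0.    -0.001]
0 [ 0.0006 -0.0003  0.0043] [ 0.0007 -0.0001 -0.0007]
```

Emit:
apply_moves(
  moves=[0.056,0,0,0.001,0,0,0,0.056,0,0,0.001,0,0,0,0.056,0,0,0.001,0,0,0,0.056,0,0,0.001,0,0,0,0.056,0,0,0.001,0,0,0,0.056,0,0,0,0,0,0,0.056,0,0,0,0,0,0,0.056,0,0,0,0,0,0],
)

```text
clock: 26.38
position: [0.508, -0.3549, 0.0116]
ee_rot: [0.001, 0.776, 0.63, 0.0]
contact_force: [-0.4, -0.5, -1.1]
width: 0.0606
```

```bash
python3 -c "
from h import *
to([.5072,-.3537,.0115],78.2,1)"
```

```text
clock 26.38 pos [ 0.508  -0.3549  0.0116] yaw 78.17 w 0.0606 F [-0.4 -0.5 -1.1] q [-0.72  0.53  1.7   0.    0.91 -0.52]
total tool shift mm [ 1.1 -1.   0.1] rotvec [ 0.003  0.001 -0.001]
0 [ 0.0011 -0.001   0.0001] [ 0.0027  0.0011 -0.0006]
```

Not yet resting (force still the hanging weight). A couple more millimetres, in 1 mm rows.

Emit:
apply_moves(
  moves=[0.056,0.001,0,0.001,0,0,0,0.056,0,0,0.001,0,0,0,0.056,0,0,0.001,0,0,0,0.056,0,0,0,0,0,0,0.056,0,0,0,0,0,0,0.056,0,0,0,0,0,0,0.056,0,0,0,0,0,0,0.056,0,0,0,0,0,0],
)

```text
clock: 27.05
position: [0.5082, -0.3549, 0.0116]
ee_rot: [0.003, 0.776, 0.631, -0.0]
contact_force: [0.1, -0.3, 1.9]
width: 0.0608
```

```bash
python3 -c "
from h import *
to([.5072,-.3537,.0115],78.2,1)"
```

```text
clock 27.05 pos [ 0.5082 -0.3549  0.0116] yaw 78.2 w 0.0608 F [ 0.1 -0.3  1.9] q [-0.72  0.53  1.7  -0.    0.91 -0.51]
total tool shift mm [ 1.  -1.2  0.1] rotvec [0.004 0.004 0.   ]
0 [ 0.001  -0.0012  0.0001] [0.0038 0.0035 0.0001]
```

Contact: force turned to +1.9 N and z stopped. Releasing and rising straight.

Emit:
apply_moves(
  moves=[0.07,0,0,0,0,0,0,0.078,0,0,0,0,0,0,0.078,0,0,0,0,0,0,0.078,0,0,-0.01,0,0,0,0.078,0,0,-0.02,0,0,0,0.078,0,0,-0.03,0,0,0,0.078,0,0,-0.035,0,0,0,0.078,0,0,-0.035,0,0,0],
)

```text
clock: 27.72
position: [0.5034, -0.3506, 0.1389]
ee_rot: [-0.007, 0.776, 0.631, -0.002]
contact_force: [1.4, 0.1, 0.5]
width: 0.0781
```

Emit:
apply_moves(
  moves=[0.078,-0.02,0,-0.02,0,0,0,0.078,-0.025,0,-0.01,0,0,0,0.078,-0.03,0,0,0,0,0,0.078,-0.02,0,0,0,0,0,0.078,0,0,0,0,0,0,0.078,0,0,0,0,0,0,0.078,0,0,0,0,0,0,0.078,0,0,0,0,0,0],
)

```text
clock: 28.38
position: [0.488, -0.4483, 0.1889]
ee_rot: [0.005, 0.775, 0.632, 0.0]
contact_force: [0.4, 0.1, 0.0]
width: 0.0778
```

```bash
python3 -c "
from h import *
to([.5072,-.4537,.2],78.2,1)
grab('wrist','w15');grab('scene','s15');t=grab('top','t15')
d=load('w15'); k=cv2.convexHull(cv2.findNonZero(mask(d,(12,150,100),(25,255,255)))); print('waffle',rect(d,k,.030))"
```

```text
clock 28.38 pos [ 0.488  -0.4483  0.1889] yaw 78.35 w 0.0778 F [0.4 0.1 0. ] q [-0.85  0.43  1.38 -0.    1.32 -0.64]
total tool shift mm [ -1.4  20.  -11. ] rotvec [0.008 0.006 0.003]
0 [-0.0014  0.02   -0.011 ] [0.0083 0.0063 0.0026]
waffle ((507.7, -355.8), (43.2, 61.4), 78.4)
```

View pics/w15.png

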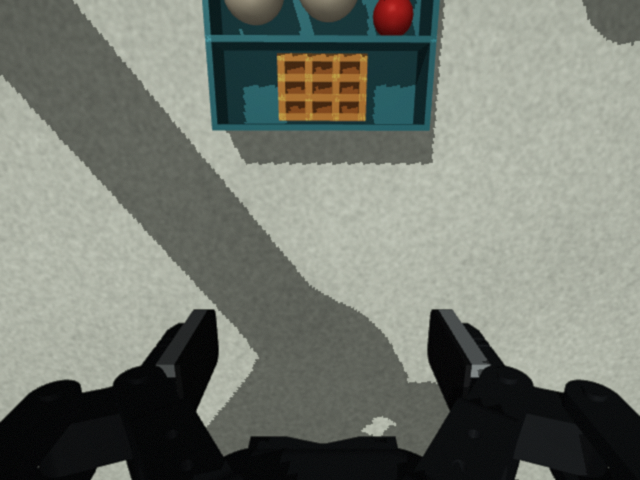

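View pics/s15.png

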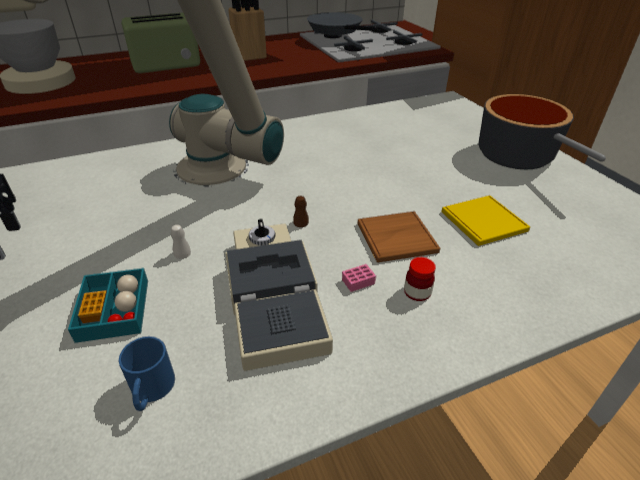

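View pics/t15.png

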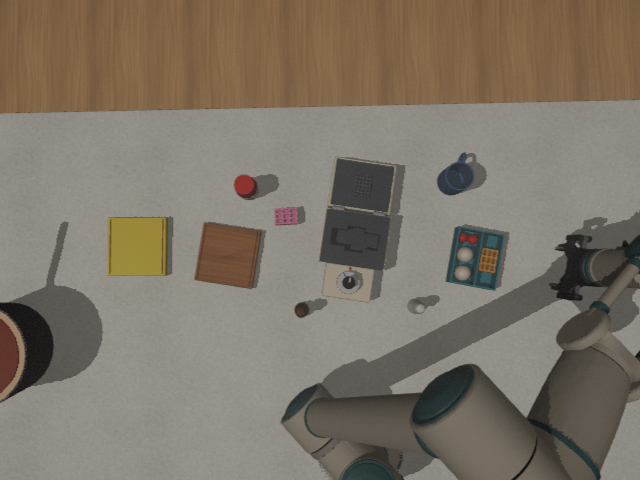

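The waffle lies flat in the slot (323,88), right side up. The mug, jar and mills are at the same pixels as at the start, and the pointer (349,277) is on the red dot. Handing in.

```bash
python3 -c "
from rig import workorder; print(workorder.sign_off())"
```

```text
the job is handed in; nothing more can be done
None
```

I did the whole job in the order asked and handed it in at about 28.5 s on the robot's clock, of the 67 s allowed. No verdict is reported.

- **Heat knob:** I turned it counter-clockwise to its hard stop; the wrist moment rose to about 1.06 N m. After letting go, the pointer sat on the red dot at −8.5°, against about −9.6° for the maker, which is within pixel error. The ring's blue mark was at (477.6, 33.3) mm, against (478.0, 33.4) mm before.
- **Waffle onto the board:** I lifted it by its long sides through the finger recesses and set it down until I felt contact. I then let go and took it again by its short ends (61 mm grip).
- **Waffle into the lunch box:** I lowered it until it touched the floor (+1.9 N) and only then released it. It lies flat and right side up at (507.7, −355.8) mm with yaw −11.6°. The slot measured (507.2, −353.7) mm and −11.8°, so it is about 2 mm off centre with about 4 mm of room each side.
- **Everything else:** By eye, the mug, jam jar, both mills, the pink look-alike, eggs and tomatoes look unmoved in the last top and scene views. At hand-in the gripper was clear, about 0.19 m up.

Two checks disagreed slightly. The top view put the slot 3 to 4 mm from the wrist-camera value, and I put most of that down to the box wall showing at an angle. I used the wrist values, which two views gave alike. My automatic colour mask for the waffle on the board first picked up the board, so I measured it again from its corners and a tighter mask.

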